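Load the tumbler with printing-block blanks

TASK

Gather all the small wooden blanks from the bench into the scoop tray, then carry the tray over and tip them all into the tumbler's feed hopper (put in any that miss). Once they are all in, turn the timer dial so that its pointer stands at the brass index clip. Leave the empty tray lying flat on its rubber mat, square to it with the handle over the mat as at the start, and do not disturb the mallet, the large printing block or the pot.

Things in the scene. Friction and masses are not known exactly. Their poses are not given: they have to be found in the camera images.
- blank0: loose small dark-wood printing-block blank, oblong, 40 x 30 mm, 26 mm high, about 35 g; starts on the bench, may be absent. Origin at the centre of its underside, x along the longer side
- blank1: loose small dark-wood printing-block blank, nearly square, 32 x 30 mm, 26 mm high, about 35 g; starts on the bench, may be absent. Origin at the centre of its underside, x along the longer side
- blank2: loose small dark-wood printing-block blank, round, 36 mm across, 26 mm high, about 35 g; starts on the bench, may be absent. Origin at the centre of its underside
- blank3: loose small dark-wood printing-block blank, oblong, 40 x 30 mm, 26 mm high, about 35 g; starts on the bench, may be absent. Origin at the centre of its underside, x along the longer side
- blank4: loose small dark-wood printing-block blank, nearly square, 32 x 30 mm, 26 mm high, about 35 g; starts on the bench, may be absent. Origin at the centre of its underside, x along the longer side
- tray: loose aluminium scoop tray, about 220 g (the weight varies): flat pan 158 mm long (x) by 148 mm wide (y) outside, floor 4 mm, walls 4 mm thick and 40 mm high at both sides and at the rear (-x), no wall at the front (+x). A wooden bar handle sticks out behind the rear wall. Origin at the centre of the pan's underside, x towards the open front, z up
- tray_handle (a point): grip point inside the tray's handle: bar 50 mm long (x) by 16 mm wide (y) by 26 mm high, its underside 28 mm and its top 54 mm above the tray's underside; the point is 106 mm behind (-x) and 41 mm above the tray's origin; axes as the tray
- tray_lip (a point): middle of the open front edge of the tray's floor, 79 mm ahead (+x) of the tray's origin
- mat: fixed black rubber parking mat of the tray, 250 x 175 x 3 mm. Its origin is on the bench under the point where the tray's origin belongs (22 mm off the mat's middle, as the handle end is longer); x points the way the tray's open front faces
- hopper: fixed feed hopper of the tumbler: open-topped grey steel box, 230 x 230 mm outside, 130 mm high, walls 5 mm, inside an inclined floor 70 mm up at -x and 22 mm up at +x. Origin at the centre of its underside on the bench. On its +x side, outside, lies the steel tumbling drum, 110 mm across, 180 mm long, to 230 mm from the origin
- timer: fixed white timer box, 130 x 130 x 40 mm, the dial in the middle of its top; origin at the centre of its underside
- dial (a joint): angle of the timer's dial knob, rad, counter-clockwise from above is positive, range -2.1 to 2.1; the pointer points along the timer box's +x at 0
- dial_grip (a point): on the dial's axis at the height to grip, 66 mm above the bench: the middle of a black bar grip 50 mm long, 14 mm thick, 28 mm high (52 to 80 mm above the bench); x along the bar, towards the pointer's tip
- pointer (a point): tip of the dial's pointer, 42 mm from the axis, at the end with the white line
- index (a point): the mark at which the pointer's tip must stop: inner end of the brass index clip on the dial's edge, 42 mm from the axis
- mallet: bystander: wooden carver's mallet lying on the bench, 170 mm long; leave alone
- printing_block: bystander: large carved printing block, 70 x 90 x 48 mm; leave alone
- punch_pot: bystander: terracotta pot with punches, 72 mm across, 125 mm high; leave alone
There are look-alikes about, which are no part of the job. Leave any blue look-alike of the blank1 alone. There is more than one size of the timer; the job needs the larger.

How it is judged:
On the way, in this order (a step that is already met when the one before it is completed fails the run):
1. all the blanks lie together in the level tray (x of blank0 in the frame of tray between -0.082 and 0.082 m and y of blank0 in the frame of tray between -0.074 and 0.074 m and z of blank0 in the frame of tray between -0.005 and 0.06 m and x of blank1 in the frame of tray between -0.082 and 0.082 m and y of blank1 in the frame of tray between -0.074 and 0.074 m and z of blank1 in the frame of tray between -0.005 and 0.06 m and x of blank2 in the frame of tray between -0.082 and 0.082 m and y of blank2 in the frame of tray between -0.074 and 0.074 m and z of blank2 in the frame of tray between -0.005 and 0.06 m and x of blank3 in the frame of tray between -0.082 and 0.082 m and y of blank3 in the frame of tray between -0.074 and 0.074 m and z of blank3 in the frame of tray between -0.005 and 0.06 m and x of blank4 in the frame of tray between -0.082 and 0.082 m and y of blank4 in the frame of tray between -0.074 and 0.074 m and z of blank4 in the frame of tray between -0.005 and 0.06 m and angle between tray's own z axis and vertical below 0.25 rad), for 0.2 s.
2. the tray is tipped with its open edge over the hopper (angle between tray's own z axis and vertical above 0.35 rad and horizontal distance between tray_lip and hopper below 0.15 m and height (world z) of tray_lip above 0.07 m).
3. all the blanks are in the hopper (x of blank0 in the frame of hopper between -0.112 and 0.112 m and y of blank0 in the frame of hopper between -0.112 and 0.112 m and z of blank0 in the frame of hopper between 0 and 0.125 m and x of blank1 in the frame of hopper between -0.112 and 0.112 m and y of blank1 in the frame of hopper between -0.112 and 0.112 m and z of blank1 in the frame of hopper between 0 and 0.125 m and x of blank2 in the frame of hopper between -0.112 and 0.112 m and y of blank2 in the frame of hopper between -0.112 and 0.112 m and z of blank2 in the frame of hopper between 0 and 0.125 m and x of blank3 in the frame of hopper between -0.112 and 0.112 m and y of blank3 in the frame of hopper between -0.112 and 0.112 m and z of blank3 in the frame of hopper between 0 and 0.125 m and x of blank4 in the frame of hopper between -0.112 and 0.112 m and y of blank4 in the frame of hopper between -0.112 and 0.112 m and z of blank4 in the frame of hopper between 0 and 0.125 m), for 0.2 s.
4. the dial's pointer stands at the index clip (horizontal distance between pointer and index below 0.006 m and velocity of joint dial between -0.1 and 0.1 rad/s), for 0.2 s.
At the end, for the whole second after the job is handed in: every blank present lies at rest in the hopper, below its rim; the pointer's tip is within 6 mm of the index mark (about 8 degrees); the tray lies flat and at rest on its mat, its origin within 35 mm of the mat's, square to within 0.3 rad and the same way round as at the start (all of step 3 and horizontal distance between pointer and index below 0.006 m and linear speed of each of blank0, blank1, blank2, blank3, blank4, tray below 0.03 m/s and horizontal distance between tray and mat below 0.035 m and angle between tray's own z axis and vertical below 0.08 rad and height (world z) of tray below 0.012 m and angle between the x axis of tray and the x axis of mat, either way round below 0.3 rad and x of tray_handle in the frame of mat below 0 m); the robot touches nothing.
It fails at once if the mallet is pushed more than 30 mm (distance of mallet from where it was at the start of the episode above 0.03 m).
It fails at once if the printing block is pushed more than 30 mm (distance of printing_block from where it was at the start of the episode above 0.03 m).
It fails at once if the punch pot is pushed more than 30 mm (distance of punch_pot from where it was at the start of the episode above 0.03 m).
Of blank0, blank1, blank2, blank3, blank4 only 3 to 5 are there at a start; the rules pass over those that are not, and their reading is None.
At some moment in a run one of blank0, blank1, blank2, blank3, blank4, tray may be knocked a few centimetres aside while the robot is not near it.
It also fails if it takes over 210 s, if anything falls off the work surface, if the arm or the gripper's body presses on something with over 40 N, if the wrist force passes 120 N, or if a joint passes its speed limit or range.

ROBOT

A 7-joint arm with a two-finger parallel gripper is mounted at the origin on the work surface. World frame = base frame: x ahead of the robot, y to its left, z up, the work surface at z = 0. Lengths are in m, angles in rad, forces in N, time in s.
With the tool pointing down it reaches from about 0.425 to 0.975 m from the base axis. Payload 16.7 kg.
Tool frame: the origin (TCP) lies at the very end of the fingers, on their centre line; the grasp point (between the pads) lies 19 mm behind it; z points along the fingers, y is the line along which they close (so a half turn about z gives the same grasp; the last joint's range is limited). The gripper opens to 85 mm and grips with 20 to 120 N. Pads are 22 mm wide; open, the fingers measure 114 mm over their backs; the gripper's body (76 mm by 85 mm) begins 54 mm behind the grasp point. The pads swing forward as they close: fully open they stand 13 mm farther back than shut.
Start: joints at [1.149, 0.426, 0.074, 1.606, -0.034, 1.111, -0.067], TCP at [0.181, -0.65, 0.231] pointing down, gripper open.
Joint ranges: [-2.85, 2.85], [-0.5, 2.14], [-1.23, 1.37], [0.21, 2.46], [-1.02, 4.16], [0.16, 2.05], [-2.73, 2.73]. Speed limits (rad/s): [1.89, 1.89, 2.39, 2.39, 3.01, 3.01, 3.01].

INTERFACE

Orientations are given as a unit quaternion [w, x, y, z].
In Python, from plant import sense, camera, calibration, job_done gives the robot as it stands.
- The arm moves only by the tool play_rows, never from a script. Its argument "motion" is a list of rows, each a list of 3 entries, a list of its own where there are three numbers: the opening, from -1 (shut) to 1 (fully open), then the shift along the tool's x, y, z in mm, then the turn about the tool's z in rad. A call has 1 to 10 rows; each row is the pose to reach, as a shift and turn from the pose commanded when the call began, along the tool's axes at that moment; what a row does not reach only later rows make up. A row lasts 1/12 s, in which the tool goes at most 41.7 mm and 7.16 degrees, less where a joint would pass 70% of its speed; a pose out of reach is approached as far as the arm can. A call with a gripper value outside its range is refused whole. The fingers move at their own pace and stop on an object; "grip_force" is the grip in N (left out, the last holds). Time passes only in rows, so rows that repeat a pose let the fingers close. It gives the time, the measured TCP pose, the force, the opening and the grip force at its end, in the units of the state.
- sense(): the state, without advancing time (a new reading comes with each control period).
- camera(name): name is "side" or "top" or "wrist"; returns the picture (400x640x3 uint8, blue, green, red); there is no depth.
- calibration(name): a dict with "camera_matrix" (3x3 intrinsics, pixels), "dist_coeffs" ([k1, k2, p1, p2, k3] as OpenCV has them; the pictures are not rectified), "R" (3x3) and "t" (3): a world point X has camera coordinates R X + t; the wrist camera has in their place "T_tool_cam" (4x4, takes a point from camera to tool coordinates, whose origin is the TCP and whose axes are the flange's). Camera axes: x right, y down, z forward; pixel columns grow to the right and rows downward; lengths in m; the calibration is good to about 2 mm. A picture is of the moment at which its call begins: read the wrist's pose just before it. calibration takes no time and is no camera call.
- job_done(): hands the job in; it is judged then, once.
The state is a dict: "time": time; "q": joint angles; "qvel": joint speeds; "effort": joint torques, N m; "tool_pos": TCP position; "orientation": TCP orientation; "force": force on the tool from outside, world axes, zero at the start; "ft_torque": the same for the moment, N m; "gripper_width": opening from 0.0 (shut) to 1.0 (fully open); "finger_force": force on a finger pad.
Only numpy, scipy, OpenCV 4.12 (cv2) and the standard library are available. Lean on these libraries where they do the work, as an engineer would, in place of code of your own. Each camera call takes 0.05 s, during which the arm holds its last target. There are 200 camera calls.

## Working session

There is one attempt and no reset: what is moved stays moved. The work goes in short steps, Python scripts to look and compute and a tool call to move; the robot and the scene stay as the last step left them, time stands still between calls to the robot, and variables do not carry over. Pictures are saved under pics/ and viewed, at most 14 in all, crops included, and the job is handed in when it is done.

Besides the shell and the picture viewer there is one more tool, called after "Request:" as a command line: name --argument value ..., lists and objects as JSON in quotes. play_rows: Moves the arm, as the interface text tells. Its arguments: {"type":"object","properties":{"motion":{"type":"array","items":{"type":"array"}},"grip_force":{"type":"number"}},"required":["motion"]}

```bash
ls; mkdir -p pics; python3 - <<'E'
from plant import *
import cv2
for n in("top","side"): cv2.imwrite(f"pics/{n}0.png",camera(n))
s=sense();print({k:(v if not hasattr(v,'__len__') else [round(float(a),3) for a in v]) for k,v in s.items()})
for n in("top","side","wrist"): print(n,calibration(n))
E
```

```text
pics
{'time': 0.1, 'q': [1.149, 0.427, 0.074, 1.607, -0.034, 1.111, -0.067], 'qvel': [0.001, -0.0, -0.001, 0.001, 0.001, -0.002, 0.0], 'effort': [0.007, -95.154, 3.77, -46.441, 0.019, 0.006, 0.0], 'tool_pos': [0.181, -0.65, 0.231], 'orientation': [-0.001, 0.991, 0.135, -0.0], 'force': [-0.468, -0.093, -0.252], 'ft_torque': [-0.026, -0.002, 0.007], 'finger_force': 0.0, 'gripper_width': 1.0020742799118563}
top {'camera_matrix': array([[370.91672599,   0.        , 323.46581132],
       [  0.        , 370.91672599, 199.88065013],
       [  0.        ,   0.        ,   1.        ]]), 'dist_coeffs': array([0.00854638, 0.        , 0.        , 0.        , 0.        ]), 'R': array([[ 0.02939378, -0.99930249, -0.02303348],
       [-0.98899363, -0.02573216, -0.1457033 ],
       [ 0.14500897,  0.02706274, -0.98906016]]), 't': array([-0.00552146,  0.55324248,  0.92384712])}
side {'camera_matrix': array([[438.63958925,   0.        , 316.46324847],
       [  0.        , 438.63958925, 198.55489733],
       [  0.        ,   0.        ,   1.        ]]), 'dist_coeffs': array([-0.05106914,  0.        ,  
[... 167 characters left out ...]
42318 , -0.61550472]]), 't': array([-0.388861  ,  0.32232566,  0.65549486])}
wrist {'camera_matrix': array([[288.70642073,   0.        , 317.02963434],
       [  0.        , 288.70642073, 201.16587522],
       [  0.        ,   0.        ,   1.        ]]), 'dist_coeffs': array([-0.01361448,  0.        ,  0.        ,  0.        ,  0.        ]), 'T_tool_cam': array([[ 1.16523792e-04, -9.57842174e-01, -2.87294893e-01,
         7.34719099e-02],
       [ 9.99999855e-01,  2.62457163e-04, -4.69443655e-04,
        -3.45349509e-04],
       [ 5.25055534e-04, -2.87294797e-01,  9.57842066e-01,
        -1.41697469e-01],
       [ 0.00000000e+00,  0.00000000e+00,  0.00000000e+00,
         1.00000000e+00]])}
```

View pics/top0.png

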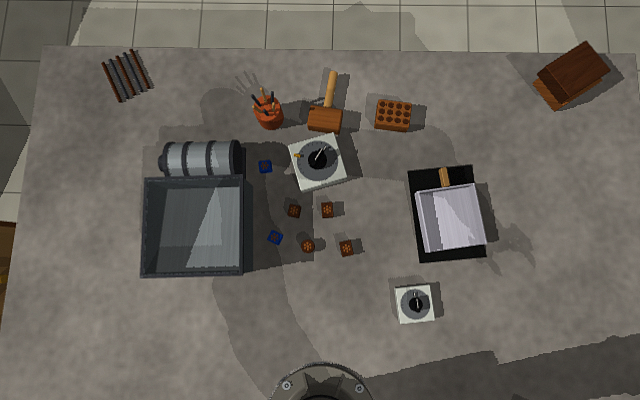

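View pics/side0.png

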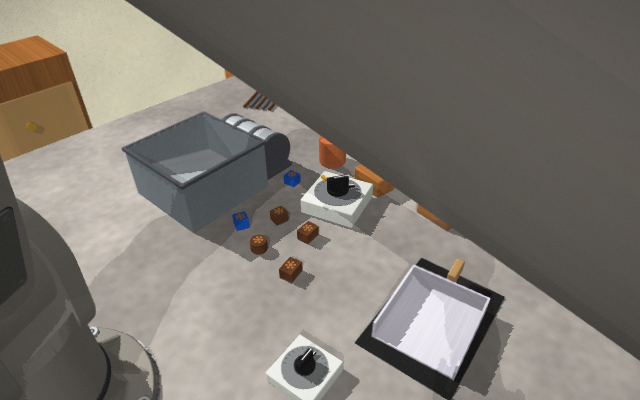

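Top view: the brown blanks are at (294,211), (327,210), (308,246) and (346,248). The blue look-alikes are at (265,167) and (275,238). The large timer is at (318,160) and the small look-alike at (415,303). The tray is on its mat at (448,215) with the handle up (+x), the hopper is at (193,227) and the printing block at (393,115). The side view agrees.

```bash
cat > h.py <<'E'
from plant import *
import numpy as np, cv2
from scipy.spatial.transform import Rotation as Ro
def pose():
    s=sense(); w,x,y,z=s['orientation']; return np.array(s['tool_pos']),Ro.from_quat([x,y,z,w]).as_matrix(),s
def cam(n):
    c=calibration(n)
    if n=='wrist':
        p,R,_=pose(); T=c['T_tool_cam']; Rw=R@T[:3,:3]; o=p+R@T[:3,3]; return c,Rw,o
    return c,c['R'].T,-c['R'].T@c['t']
def ray(n,px,z,C=None):
    c,Rw,o=C or cam(n)
    u=cv2.undistortPoints(np.array(px,float).reshape(-1,1,2),c['camera_matrix'],c['dist_coeffs'])[:,0]
    d=np.c_[u,np.ones(len(u))]@Rw.T
    return o+d*((z-o[2])/d[:,2])[:,None]
def proj(n,X,C=None):
    c,Rw,o=C or cam(n)
    r,_=cv2.Rodrigues(Rw.T); return cv2.projectPoints(np.array(X,float).reshape(-1,3),r,-Rw.T@o,c['camera_matrix'],c['dist_coeffs'])[0][:,0]
def go(X,ang=None):
    """X world TCP target; ang = wanted world direction (deg) of closing axis y. prints tool shift mm, turn"""
    p,R,s=pose(); sh=R.T@(np.array(X)-p)*1000; y=R[:,1]; cur=np.degrees(np.arctan2(y[1],y[0]))
    t=0
    if ang is not None:
        d=(ang-cur+90)%180-90; t=-np.radians(d)  # tool z down
    print('t',round(s['time'],2),'tcp',p.round(4),'yaw',round(cur,1),'q7',round(s['q'][6],2),'| shift',sh.round(0),'turn',round(t,3))
E
python3 - <<'E'
from h import *
im=cv2.imread('pics/top0.png'); hsv=cv2.cvtColor(im,cv2.COLOR_BGR2HSV)
def blobs(m,lo,hi):
    cs,_=cv2.findContours(m,cv2.RETR_EXTERNAL,cv2.CHAIN_APPROX_NONE)
    return [c for c in cs if lo<cv2.contourArea(c)<hi]
m=cv2.inRange(hsv,(0,90,30),(18,255,255)); m[:195]=0;m[265:]=0;m[:,:285]=0;m[:,400:]=0
m=cv2.morphologyEx(m,cv2.MORPH_CLOSE,np.ones((3,3)))
for c in blobs(m,40,900):
    P=ray('top',c.reshape(-1,2),.022)[:,:2]*1000
    r=cv2.minAreaRect(P.astype(np.float32)); print('blank',np.round(r[0]),np.round(r[1]),round(r[2]),cv2.boundingRect(c))
def four(px,z): 
    P=ray('top',px,z); print(P.round(3).tolist())
print('hopper rim outer'); four([[145,178],[245,178],[243,276],[140,277]],.13)
print('mat'); four([[408,170],[472,165],[487,256],[420,262]],.003)
print('tray top near corners/far'); four([[416,190],[477,182],[484,242],[424,251]],.043)
print('handle'); four([[440,167],[448,167],[452,187],[442,187]],.057)
print('timer'); four([[288,147],[335,133],[348,178],[301,191]],.04)
print('dial'); four([[319,160],[322,150],[298,155]],.05)
print('bystanders mallet, block, pot'); four([[325,118],[394,115],[267,115]],.04)
for s,t in (((415,303),'x'),((318,160),'x')):
    x,y=s; 
a=cv2.resize(im[190:270,250:380],None,fx=4,fy=4,interpolation=2)
b=cv2.resize(im[125:200,275:365],None,fx=4,fy=4,interpolation=2)
b2=cv2.resize(im[155:270,400:495],None,fx=3,fy=3,interpolation=2)
H=np.zeros((320+360,800,3),np.uint8);H=H[:600]
o=np.zeros((590,800,3),np.uint8)
b=b[:270];o[:320,:520]=a;o[320:320+b.shape[0],:b.shape[1]]=b;o[240:240+345,515:800]=b2[:345]
cv2.imwrite('pics/crop0.png',o)
E
```

```text
blank [431. -52.] [38. 30.] 14 (339, 240, 15, 17)
blank [435.  48.] [34. 34.] 2 (301, 239, 14, 14)
blank [526.  88.] [31. 32.] 87 (288, 204, 13, 13)
blank [530.   1.] [41. 30.] 7 (321, 202, 13, 16)
hopper rim outer
[[0.582, 0.437, 0.13], [0.588, 0.196, 0.13], [0.359, 0.187, 0.13], [0.349, 0.425, 0.13]]
mat
[[0.647, -0.217, 0.003], [0.665, -0.389, 0.003], [0.422, -0.421, 0.003], [0.401, -0.247, 0.003]]
tray top near corners/far
[[0.585, -0.229, 0.043], [0.61, -0.385, 0.043], [0.456, -0.398, 0.043], [0.429, -0.248, 0.043]]
handle
[[0.644, -0.287, 0.057], [0.644, -0.308, 0.057], [0.592, -0.317, 0.057], [0.592, -0.291, 0.057]]
timer
[[0.693, 0.108, 0.04], [0.734, -0.016, 0.04], [0.613, -0.053, 0.04], [0.575, 0.069, 0.04]]
dial
[[0.657, 0.024, 0.05], [0.684, 0.017, 0.05], [0.669, 0.08, 0.05]]
bystanders mallet, block, pot
[[0.776, 0.012, 0.04], [0.788, -0.172, 0.04], [0.781, 0.169, 0.04]]
```

View pics/crop0.png

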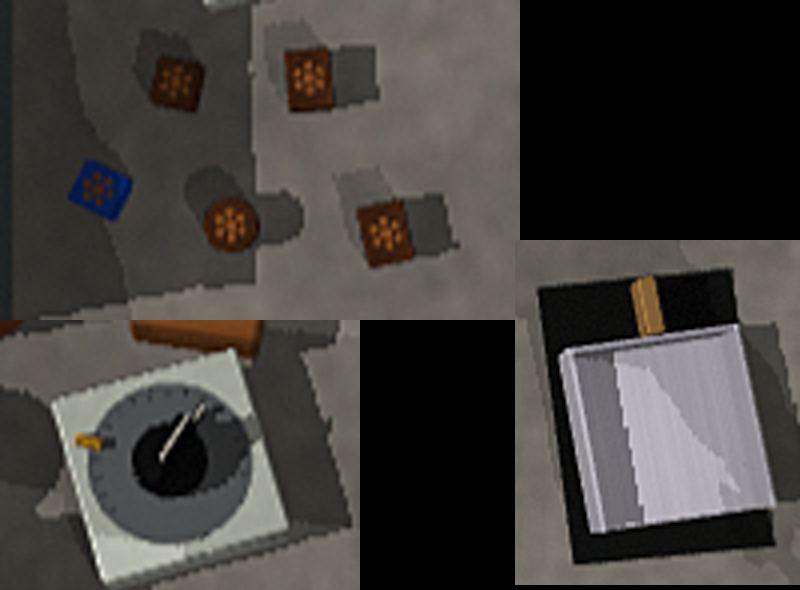

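The crop confirms four brown blanks: near-square (294,210), oblong (327,209), round (308,246) and oblong (346,248). The blue one at (275,238) is the look-alike. In the large timer, the pointer faces the upper right and the brass clip is on the left. The tray handle points up-image.

```bash
python3 - <<'E'
from h import *
go([.431,-.052,.12],104)
E
```

```text
t 0.1 tcp [ 0.1811 -0.6499  0.2307] yaw -74.4 q7 -0.07 | shift [ 401. -509.  111.] turn 0.027
```

Request:
play_rows --motion '[[1, [25, -32, 0], 0], [1, [50, -64, 0], 0], [1, [75, -96, 0], 0], [1, [101, -128, 0], 0], [1, [126, -160, 0], 0], [1, [151, -192, 0], 0], [1, [176, -224, 0], 0], [1, [200, -254, 0], 0.02], [1, [225, -286, 0], 0.02], [1, [250, -318, 0], 0.02]]' --grip_force 60

```text
time: 0.93
tool_pos: [0.3368, -0.2749, 0.2313]
orientation: [0.0, 0.992, 0.125, -0.0]
force: [2.1, -0.5, -0.7]
gripper_width: 0.998
finger_force: 0.0
```

Request:
play_rows --motion '[[1, [25, -32, 0], 0], [1, [50, -64, 10], 0], [1, [75, -96, 30], 0], [1, [101, -128, 50], 0], [1, [126, -160, 70], 0], [1, [151, -191, 90], 0], [1, [151, -191, 111], 0], [1, [151, -191, 111], 0], [1, [151, -191, 111], 0]]'

```text
time: 1.68
tool_pos: [0.4344, -0.0534, 0.1193]
orientation: [-0.001, 0.992, 0.127, -0.002]
force: [0.7, -0.7, 0.6]
gripper_width: 1.0
finger_force: 0.0
```

```bash
python3 - <<'E'
from h import *
go([.431,-.052,.005],104)
C=cam('wrist'); im=camera('wrist'); cv2.imwrite('pics/w1.png',im)
hsv=cv2.cvtColor(im,cv2.COLOR_BGR2HSV)
m=cv2.inRange(hsv,(0,90,20),(18,255,255)); m=cv2.morphologyEx(m,cv2.MORPH_CLOSE,np.ones((5,5)))
cs,_=cv2.findContours(m,cv2.RETR_EXTERNAL,cv2.CHAIN_APPROX_NONE)
for c in cs:
    if cv2.contourArea(c)>300:
        P=ray('wrist',c.reshape(-1,2),.022,C)[:,:2]*1000; r=cv2.minAreaRect(P.astype(np.float32)); print(np.round(r[0]),np.round(r[1]),round(r[2]),cv2.boundingRect(c))
E
```

```text
t 1.68 tcp [ 0.4344 -0.0534  0.1193] yaw -75.5 q7 -1.47 | shift [ -3.  -2. 114.] turn 0.009
[435. -50.] [43. 29.] 13 (297, 177, 35, 49)
[436.  48.] [35. 42.] 32 (177, 149, 50, 44)
[455. 140.] [19. 21.] 35 (79, 108, 26, 27)
[532.   2.] [40. 31.] 6 (258, 35, 45, 62)
[527.  86.] [39. 32.] 81 (139, 11, 60, 63)
```

View pics/w1.png

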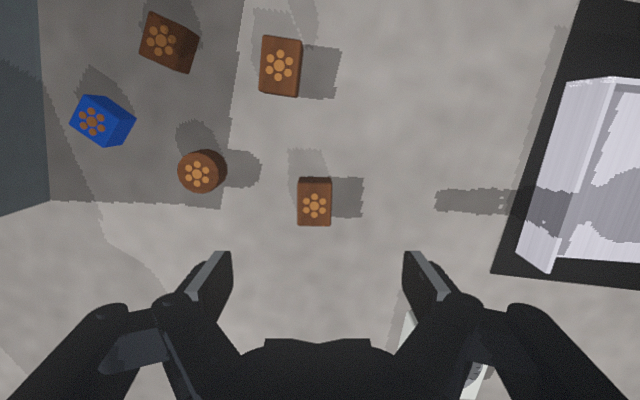

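The wrist view shows blank A (oblong) at (314,202) between the fingers, the round one at (201,171), two more at (280,66) and (168,42), and the blue look-alike at (102,120). The positions match the top view.

Request:
play_rows --motion '[[1, [0, -2, 38], 0], [1, [0, -2, 76], 0], [1, [0, -2, 108], 0], [1, [0, -2, 114], 0], [-1, [0, -2, 114], 0], [-1, [0, -2, 114], 0], [-1, [0, -2, 114], 0], [-1, [0, -2, 114], 0], [-1, [0, -2, 114], 0], [-1, [0, -2, 114], 0]]'

```text
time: 2.57
tool_pos: [0.4359, -0.0526, 0.0081]
orientation: [0.001, 0.992, 0.125, 0.001]
force: [-5.0, -0.5, 25.4]
gripper_width: 0.338
finger_force: 57.6
```

Request:
play_rows --motion '[[-1, [0, 0, -40], -0.12], [-1, [0, 0, -80], -0.24], [-1, [0, 0, -115], -0.36], [-1, [0, 0, -115], -0.48], [-1, [0, 0, -115], -0.48]]'

```text
time: 2.98
tool_pos: [0.4362, -0.0528, 0.1239]
orientation: [0.002, 0.933, 0.36, 0.002]
force: [0.8, -0.3, -1.1]
gripper_width: 0.333
finger_force: 61.4
```

```bash
cat >> h.py <<'E'
def tray(x,y,z,O=(.513,-.317),a=7.):
    c,s=np.cos(np.radians(a)),np.sin(np.radians(a)); return [O[0]-c*x+s*y,O[1]-s*x-c*y,z]
E
python3 - <<'E'
from h import *
print(pose()[2]['gripper_width'],pose()[2]['q'])
for x in(-28,38):
  for y in (-33,33): go(tray(x/1000,y/1000,.12),7)
E
```

```text
0.33306328695281323 [ 0.47894615  0.2258617  -0.5588814   2.19359618  0.17636528  0.75840253
 -1.03019091]
t 2.98 tcp [ 0.4362 -0.0528  0.1239] yaw -47.8 q7 -1.03 | shift [-79. 236.   5.] turn -0.956
t 2.98 tcp [ 0.4362 -0.0528  0.1239] yaw -47.8 q7 -1.03 | shift [-117.  290.    5.] turn -0.956
t 2.98 tcp [ 0.4362 -0.0528  0.1239] yaw -47.8 q7 -1.03 | shift [-133.  198.    4.] turn -0.956
t 2.98 tcp [ 0.4362 -0.0528  0.1239] yaw -47.8 q7 -1.03 | shift [-171.  252.    5.] turn -0.956
```

Request:
play_rows --motion '[[-1, [-15, 36, 0], -0.12], [-1, [-30, 73, 0], -0.24], [-1, [-45, 109, 0], -0.36], [-1, [-60, 145, 0], -0.48], [-1, [-75, 181, 0], -0.6], [-1, [-89, 218, 0], -0.72], [-1, [-103, 254, 0], -0.84], [-1, [-117, 290, 0], -0.956], [-1, [-117, 290, 0], -0.956], [-1, [-117, 290, 0], -0.956]]'

```text
time: 3.82
tool_pos: [0.5407, -0.348, 0.1195]
orientation: [-0.001, 0.667, 0.745, -0.0]
force: [-0.6, 0.8, -0.8]
gripper_width: 0.337
finger_force: 61.4
```

```bash
python3 - <<'E'
from h import *
go(tray(-.028,.033,.018),7)
C=cam('wrist'); im=camera('wrist'); cv2.imwrite('pics/w2.png',im)
print(proj('wrist',[tray(*p) for p in ((-.079,-.074,.043),(-.079,.074,.043),(.079,.074,.043),(.079,-.074,.043),(-.081,0,.057),(-.131,0,.057))],C).round().tolist())
E
```

```text
t 3.82 tcp [ 0.5407 -0.348   0.1195] yaw 6.3 q7 0.29 | shift [  1.   4. 101.] turn -0.012
[[395.0, 62.0], [384.0, 256.0], [195.0, 257.0], [168.0, 65.0], [396.0, 171.0], [466.0, 171.0]]
```

View pics/w2.png

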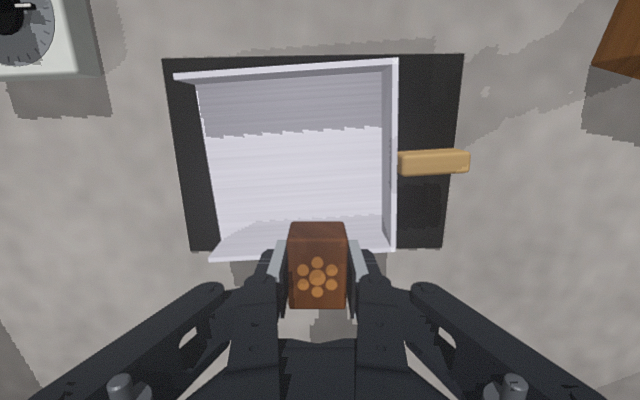

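The wrist view shows the tray rim corners at (397,58), (174,75) and (212,260), with the handle from (398,163) to (469,160). The blank is held at (317,265).

```bash
python3 - <<'E'
from h import *
C=cam('wrist')
P=ray('wrist',[[397,58],[174,75],[212,260],[397,252]],.043,C);print(P.round(4))
print(ray('wrist',[[398,163],[469,160]],.05,C).round(4))
print(ray('wrist',[[163,58],[463,54],[442,248],[190,251]],.003,C).round(4))
E
```

```text
[[ 0.5834 -0.2291  0.043 ]
 [ 0.4297 -0.2572  0.043 ]
 [ 0.4577 -0.3993  0.043 ]
 [ 0.6113 -0.3744  0.043 ]]
[[ 0.5958 -0.3     0.05  ]
 [ 0.6475 -0.2919  0.05  ]]
[[ 0.4021 -0.2422  0.003 ]
 [ 0.6457 -0.2118  0.003 ]
 [ 0.669  -0.3838  0.003 ]
 [ 0.4222 -0.415   0.003 ]]
```

```bash
sed -i 's/O=(.513,-.317),a=7./O=(.519,-.315),a=9.7/' h.py; python3 - <<'E'
from h import *
go(tray(-.028,.033,.018),9.7)
E
```

```text
t 3.87 tcp [ 0.5408 -0.3461  0.1199] yaw 6.4 q7 0.29 | shift [  2.  12. 102.] turn -0.057
```

Request:
play_rows --motion '[[-1, [2, 12, 35], -0.057], [-1, [2, 12, 70], -0.057], [-1, [2, 12, 95], -0.057], [-1, [2, 12, 102], -0.057], [-1, [2, 12, 103], -0.057], [0.15, [2, 12, 103], -0.057], [0.15, [2, 12, 103], -0.057], [0.15, [2, 12, 103], -0.057], [0.15, [2, 12, 70], -0.057], [0.5, [2, 12, 30], -0.057]]'

```text
time: 4.7
tool_pos: [0.5517, -0.3419, 0.0904]
orientation: [-0.002, 0.643, 0.766, -0.0]
force: [1.0, -0.0, 1.7]
gripper_width: 0.697
finger_force: 0.0
```

```bash
python3 - <<'E'
from h import *
go([.435,.048,.11],-76)
E
```

```text
t 4.7 tcp [ 0.5517 -0.3419  0.0904] yaw 10.0 q7 0.31 | shift [404. -48. -18.] turn 1.5
```

Request:
play_rows --motion '[[1, [20, -2, -20], 0], [1, [60, -7, -20], 0], [1, [100, -12, -20], 0], [1, [140, -17, -20], 0], [1, [180, -21, -20], 0], [1, [220, -26, -20], 0], [1, [260, -31, -20], 0], [1, [300, -36, -20], 0], [1, [340, -41, -20], 0], [1, [380, -45, -18], 0]]'

```text
time: 5.53
tool_pos: [0.4426, 0.0251, 0.1104]
orientation: [0.001, 0.643, 0.766, 0.0]
force: [0.9, 0.9, 0.3]
gripper_width: 0.999
finger_force: 0.0
```

```bash
python3 - <<'E'
from h import *
go([.4355,.048,.009],None)
E
```

```text
t 5.53 tcp [0.4426 0.0251 0.1104] yaw 9.9 q7 -0.32 | shift [ 24.  -3. 101.] turn 0
```

Request:
play_rows --motion '[[1, [24, -3, 20], 0], [1, [24, -3, 55], 0], [1, [24, -3, 90], 0], [1, [24, -3, 101], 0], [1, [24, -3, 101], 0], [-1, [24, -3, 101], 0], [-1, [24, -3, 101], 0], [-1, [24, -3, 101], 0], [-1, [24, -3, 101], 0], [-1, [24, -3, 101], 0]]'

```text
time: 6.37
tool_pos: [0.4369, 0.0466, 0.0097]
orientation: [0.001, 0.643, 0.766, 0.0]
force: [-5.7, -1.5, 26.1]
gripper_width: 0.4
finger_force: 57.2
```

Request:
play_rows --motion '[[-1, [0, 0, 0], 0], [-1, [0, 0, -40], 0], [-1, [0, 0, -80], 0], [-1, [0, 0, -110], 0], [-1, [0, 0, -110], 0]]'

```text
time: 6.78
tool_pos: [0.4387, 0.0473, 0.1237]
orientation: [0.003, 0.643, 0.766, 0.002]
force: [2.1, 0.2, -0.1]
gripper_width: 0.398
finger_force: 60.5
```

```bash
python3 - <<'E'
from h import *
go(tray(-.028,-.033,.12),9.7)
E
```

```text
t 6.78 tcp [0.4387 0.0473 0.1237] yaw 9.9 q7 -0.35 | shift [-338.   45.    5.] turn 0.004
```

Request:
play_rows --motion '[[-1, [-38, 5, 0], 0], [-1, [-76, 10, 0], 0], [-1, [-114, 15, 0], 0], [-1, [-152, 20, 0], 0], [-1, [-190, 25, 0], 0], [-1, [-228, 30, 0], 0], [-1, [-266, 35, 0], 0], [-1, [-304, 40, 0], 0], [-1, [-338, 45, 5], 0], [-1, [-338, 45, 15], 0]]'

```text
time: 7.62
tool_pos: [0.5398, -0.2863, 0.104]
orientation: [0.002, 0.646, 0.763, -0.0]
force: [-1.5, -0.3, -1.0]
gripper_width: 0.392
finger_force: 60.5
```

```bash
python3 - <<'E'
from h import *
go(tray(-.028,-.033,.019),9.7)
E
```

```text
t 7.62 tcp [ 0.5398 -0.2863  0.104 ] yaw 9.5 q7 0.22 | shift [ 8.  2. 85.] turn -0.003
```

Request:
play_rows --motion '[[-1, [4, 1, 35], 0], [-1, [4, 1, 65], 0], [-1, [4, 1, 80], 0], [-1, [4, 1, 85], 0], [-1, [4, 1, 85], 0], [0.3, [4, 1, 85], 0], [0.3, [4, 1, 85], 0], [0.3, [4, 1, 85], 0], [0.3, [4, 1, 50], 0], [0.5, [4, 1, 10], 0]]'

```text
time: 8.45
tool_pos: [0.5377, -0.2734, 0.0926]
orientation: [-0.002, 0.643, 0.766, -0.0]
force: [0.1, -1.2, 0.7]
gripper_width: 0.743
finger_force: 0.0
```

```bash
python3 - <<'E'
from h import *
C=cam('wrist');im=camera('wrist'); cv2.imwrite('pics/w3.png',im)
C2=cam('wrist'); print(C[2],C2[2])
go([.531,.002,.12],96)
E
```

```text
[ 0.52564939 -0.20125627  0.23447971] [ 0.52855685 -0.20175392  0.24310143]
t 8.5 tcp [ 0.542  -0.2746  0.1017] yaw 10.0 q7 0.21 | shift [274.  37. -19.] turn -1.501
```

View pics/w3.png

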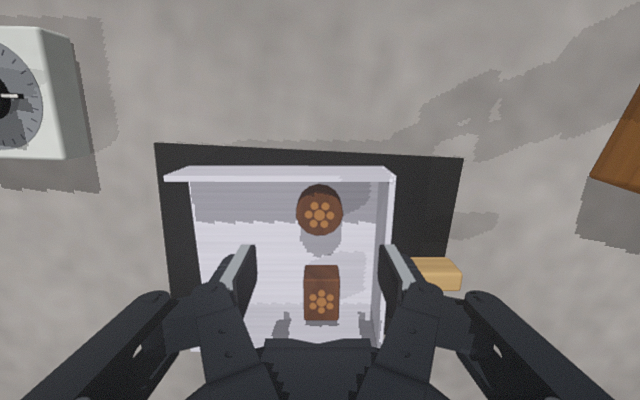

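The wrist view shows the oblong at (321,293) and the round blank at (320,209), both inside the tray.

Request:
play_rows --motion '[[1, [20, 3, -19], -0.12], [1, [45, 6, -19], -0.24], [1, [70, 9, -19], -0.36], [1, [95, 13, -19], -0.48], [1, [120, 16, -19], -0.6], [1, [145, 20, -19], -0.72], [1, [170, 23, -19], -0.84], [1, [195, 26, -19], -0.96], [1, [220, 30, -19], -1.08], [1, [245, 33, -19], -1.2]]'

```text
time: 9.33
tool_pos: [0.5295, -0.0262, 0.1131]
orientation: [0.001, 0.096, 0.995, -0.0]
force: [0.2, -0.3, -0.5]
gripper_width: 1.0
finger_force: 0.0
```

```bash
python3 - <<'E'
from h import *
go([.531,.0015,.012],96)
E
```

```text
t 9.33 tcp [ 0.5295 -0.0262  0.1131] yaw 79.0 q7 0.83 | shift [  4.  28. 101.] turn -0.296
```

Request:
play_rows --motion '[[1, [4, 28, 10], -0.12], [1, [4, 28, 20], -0.24], [1, [4, 28, 50], -0.296], [1, [4, 28, 85], -0.296], [1, [4, 28, 101], -0.296], [1, [4, 28, 101], -0.296], [-1, [4, 28, 101], -0.296], [-1, [4, 28, 101], -0.296], [-1, [4, 28, 101], -0.296], [-1, [4, 28, 101], -0.296]]'

```text
time: 10.17
tool_pos: [0.5317, 0.0009, 0.0127]
orientation: [0.001, -0.049, 0.999, -0.0]
force: [-0.4, -0.3, 0.3]
gripper_width: 0.457
finger_force: 0.0
```

Request:
play_rows --motion '[[-1, [0, 0, 0], 0], [-1, [0, 0, 0], 0], [-1, [0, 0, -40], 0.1], [-1, [0, 0, -80], 0.2], [-1, [0, 0, -105], 0.32], [-1, [0, 0, -105], 0.32]]'

```text
time: 10.67
tool_pos: [0.5334, 0.0016, 0.1217]
orientation: [0.004, 0.114, 0.993, 0.0]
force: [1.8, -0.1, 0.7]
gripper_width: 0.33
finger_force: 60.7
```

```bash
python3 - <<'E'
from h import *
go(tray(.038,.033,.12),9.7)
E
```

```text
t 10.67 tcp [0.5334 0.0016 0.1217] yaw 76.9 q7 0.76 | shift [ -36. -357.    2.] turn 1.172
```

Request:
play_rows --motion '[[-1, [-4, -36, 0], 0.12], [-1, [-7, -72, 0], 0.24], [-1, [-11, -108, 0], 0.36], [-1, [-14, -144, 0], 0.48], [-1, [-18, -180, 0], 0.6], [-1, [-22, -216, 0], 0.72], [-1, [-25, -252, 0], 0.84], [-1, [-29, -288, 0], 0.96], [-1, [-32, -324, 0], 1.08], [-1, [-36, -357, 0], 1.172]]'

```text
time: 11.5
tool_pos: [0.4868, -0.3575, 0.1167]
orientation: [0.0, 0.644, 0.765, -0.0]
force: [0.6, 0.3, -0.4]
gripper_width: 0.331
finger_force: 60.7
```

```bash
python3 - <<'E'
from h import *
go(tray(.038,.033,.022),9.7)
E
```

```text
t 11.5 tcp [ 0.4868 -0.3575  0.1167] yaw 9.8 q7 0.39 | shift [ 4.  1. 95.] turn 0.002
```

Request:
play_rows --motion '[[-1, [2, 0, 35], 0], [-1, [2, 0, 70], 0], [-1, [2, 0, 90], 0], [-1, [2, 0, 95], 0], [-1, [2, 0, 95], 0], [0.15, [2, 0, 95], 0], [0.15, [2, 0, 95], 0], [0.15, [2, 0, 95], 0], [0.15, [2, 0, 60], 0], [0.5, [2, 0, 20], 0]]'

```text
time: 12.33
tool_pos: [0.486, -0.3521, 0.0953]
orientation: [-0.002, 0.641, 0.767, 0.0]
force: [1.2, -2.4, 1.1]
gripper_width: 0.701
finger_force: 0.0
```

```bash
python3 - <<'E'
from h import *
go([.527,.087,.12],-10)
E
```

```text
t 12.33 tcp [ 0.486  -0.3521  0.0953] yaw 10.2 q7 0.37 | shift [425. 118. -23.] turn 0.353
```

Request:
play_rows --motion '[[1, [30, 8, -23], -0.1], [1, [70, 19, -23], -0.22], [1, [110, 30, -23], -0.34], [1, [150, 41, -23], -0.46], [1, [190, 52, -23], -0.58], [1, [230, 63, -23], -0.7], [1, [270, 75, -23], -0.82], [1, [310, 86, -23], -0.94], [1, [350, 97, -23], -1.06], [1, [390, 108, -23], -1.18]]'

```text
time: 13.17
tool_pos: [0.5246, 0.0515, 0.12]
orientation: [0.001, 0.103, 0.995, -0.0]
force: [1.2, -1.0, 0.3]
gripper_width: 1.001
finger_force: 0.0
```

```bash
python3 - <<'E'
from h import *
go([.527,.087,.012],81)
C=cam('wrist'); im=camera('wrist')
hsv=cv2.cvtColor(im,cv2.COLOR_BGR2HSV)
m=cv2.inRange(hsv,(0,90,20),(18,255,255)); m=cv2.morphologyEx(m,cv2.MORPH_CLOSE,np.ones((5,5)))
cs,_=cv2.findContours(m,cv2.RETR_EXTERNAL,cv2.CHAIN_APPROX_NONE)
for c in cs:
    if cv2.contourArea(c)>300:
        P=ray('wrist',c.reshape(-1,2),.022,C)[:,:2]*1000; r=cv2.minAreaRect(P.astype(np.float32)); print(np.round(r[0]),np.round(r[1]),round(r[2]),cv2.boundingRect(c))
E
```

```text
t 13.17 tcp [0.5246 0.0515 0.12  ] yaw 78.1 q7 0.68 | shift [  5.  35. 108.] turn -0.05
[762. 186.] [48. 47.] 77 (458, 366, 44, 34)
[ 650. -316.] [21. 65.] 59 (0, 351, 21, 45)
[526.  89.] [30. 36.] 81 (342, 174, 36, 41)
[456. 139.] [21. 19.] 67 (394, 85, 26, 28)
```

Request:
play_rows --motion '[[1, [5, 35, 15], -0.05], [1, [5, 36, 50], -0.05], [1, [5, 36, 85], -0.05], [1, [5, 36, 105], -0.05], [1, [5, 36, 108], -0.05], [-1, [5, 36, 108], -0.05], [-1, [5, 36, 108], -0.05], [-1, [5, 36, 108], -0.05], [-1, [5, 36, 108], -0.05], [-1, [5, 36, 108], -0.05]]'

```text
time: 14.05
tool_pos: [0.5282, 0.0859, 0.0127]
orientation: [0.001, 0.082, 0.997, 0.0]
force: [-8.0, -3.2, 25.7]
gripper_width: 0.334
finger_force: 57.4
```

Request:
play_rows --motion '[[-1, [0, 0, 0], 0], [-1, [0, 0, -40], 0.1], [-1, [0, 0, -80], 0.2], [-1, [0, 0, -105], 0.3], [-1, [0, 0, -105], 0.3]]'

```text
time: 14.47
tool_pos: [0.5299, 0.0869, 0.1219]
orientation: [0.004, 0.233, 0.973, 0.001]
force: [1.9, 0.8, 0.4]
gripper_width: 0.332
finger_force: 60.7
```

```bash
python3 - <<'E'
from h import *
go(tray(.038,-.033,.12),9.7)
E
```

```text
t 14.47 tcp [0.5299 0.0869 0.1219] yaw 63.1 q7 0.38 | shift [-122. -359.    1.] turn 0.932
```

Request:
play_rows --motion '[[-1, [-12, -36, 0], 0.1], [-1, [-24, -72, 0], 0.2], [-1, [-37, -108, 0], 0.3], [-1, [-49, -144, 0], 0.4], [-1, [-61, -180, 0], 0.5], [-1, [-73, -216, 0], 0.6], [-1, [-85, -252, 0], 0.7], [-1, [-98, -288, 0], 0.8], [-1, [-110, -324, 0], 0.9], [-1, [-122, -359, 0], 0.932]]'

```text
time: 15.3
tool_pos: [0.4755, -0.2919, 0.1169]
orientation: [0.001, 0.645, 0.764, -0.0]
force: [1.7, 0.4, -0.4]
gripper_width: 0.332
finger_force: 60.7
```

```bash
python3 - <<'E'
from h import *
go(tray(.038,-.033,.022),9.7)
E
```

```text
t 15.3 tcp [ 0.4755 -0.2919  0.1169] yaw 9.7 q7 0.3 | shift [ 3.  1. 95.] turn 0.0
```

Request:
play_rows --motion '[[-1, [2, 0, 35], 0], [-1, [2, 0, 70], 0], [-1, [2, 0, 90], 0], [-1, [2, 0, 95], 0], [-1, [2, 0, 95], 0], [0.15, [2, 0, 95], 0], [0.15, [2, 0, 95], 0], [0.15, [2, 0, 95], 0], [0.15, [2, 0, 60], 0], [0.5, [2, 0, 20], 0]]'

```text
time: 16.13
tool_pos: [0.4745, -0.2867, 0.0955]
orientation: [-0.002, 0.642, 0.767, 0.0]
force: [0.5, 0.1, 0.9]
gripper_width: 0.698
finger_force: 0.0
```

Request:
play_rows --motion '[[1, [0, 10, -20], -0.12], [1, [0, 30, -40], -0.24], [1, [0, 60, -40], -0.36], [1, [0, 90, -40], -0.48], [1, [0, 120, -40], -0.6], [1, [0, 140, -40], -0.72], [1, [0, 150, -40], -0.84], [1, [0, 150, -40], -0.96], [1, [0, 150, -40], -1.08], [1, [0, 150, -40], -1.2]]'

```text
time: 16.97
tool_pos: [0.6238, -0.2613, 0.1366]
orientation: [0.0, 0.094, 0.996, 0.0]
force: [-0.3, 0.3, -1.5]
gripper_width: 1.002
finger_force: 0.0
```

```bash
python3 - <<'E'
from h import *
go(tray(-.106,0,.12),99.7); s=pose()[2]; print(np.round(s['q'],2))
cv2.imwrite('pics/t2.png',camera('top'))
E
```

```text
t 16.97 tcp [ 0.6238 -0.2613  0.1366] yaw 79.2 q7 1.25 | shift [ -6. -35.  17.] turn -0.358
[ 0.9   0.67 -0.87  1.64  0.57  1.1   1.25]
```

View pics/t2.png

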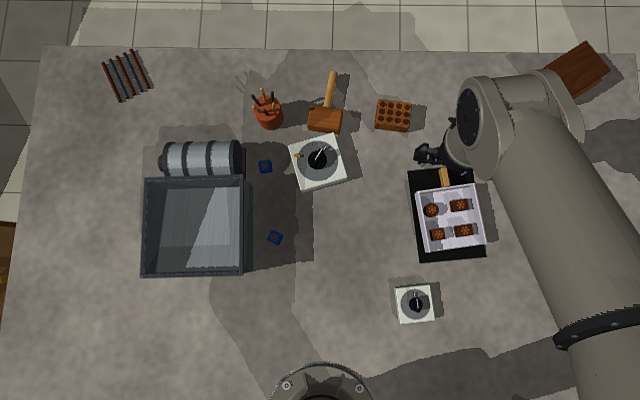

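The top view shows all four blanks standing in the tray at (431,210), (459,206), (437,233) and (465,230). Nothing else has moved.

Request:
play_rows --motion '[[1, [-6, -15, 0], -0.12], [1, [-6, -30, 0], -0.24], [1, [-6, -35, 0], -0.358], [1, [-6, -35, 35], -0.358], [1, [-6, -35, 70], -0.358], [1, [-6, -35, 100], -0.358], [1, [-6, -35, 112], -0.358], [1, [-6, -35, 112], -0.358]]' --grip_force 120

```text
time: 17.68
tool_pos: [0.6211, -0.2965, 0.0218]
orientation: [-0.002, -0.081, 0.997, 0.001]
force: [-0.9, 0.1, 0.7]
gripper_width: 0.999
finger_force: 0.0
```

Request:
play_rows --motion '[[-1, [0, 0, 0], 0], [-1, [0, 0, 0], 0], [-1, [0, 0, 0], 0], [-1, [0, 0, 0], 0], [-1, [0, 0, 0], 0], [-1, [0, 0, 0], 0], [-1, [0, 0, 0], 0], [-1, [0, 0, 0], 0]]'

```text
time: 18.35
tool_pos: [0.623, -0.2974, 0.0254]
orientation: [0.0, -0.081, 0.997, -0.0]
force: [-2.9, -0.4, 9.3]
gripper_width: 0.166
finger_force: 116.6
```

Request:
play_rows --motion '[[-1, [0, 0, -4], 0], [-1, [0, 0, -8], 0], [-1, [0, 0, -12], 0], [-1, [0, 0, -16], 0], [-1, [0, 0, -20], 0], [-1, [0, 0, -20], 0]]'

```text
time: 18.85
tool_pos: [0.623, -0.297, 0.0453]
orientation: [0.0, -0.081, 0.997, -0.0]
force: [-0.3, 0.7, -2.3]
gripper_width: 0.168
finger_force: 117.1
```

```bash
python3 - <<'E'
from h import *
C=cam('wrist');a=camera('wrist');b=camera('side')
o=np.zeros((590,800,3),np.uint8);o[:400,:400]=a[:,120:520];o[:260,410:800]=b[140:400,250:640];cv2.imwrite('pics/c4.png',o)
s=pose()[2];print(s['force'],s['ft_torque'],s['tool_pos'])
E
```

```text
[ 0.08794714 -0.27440964 -3.8709964 ] [-0.00558395 -0.28676759  0.01922534] [ 0.62266884 -0.2970178   0.0444527 ]
```

View pics/c4.png

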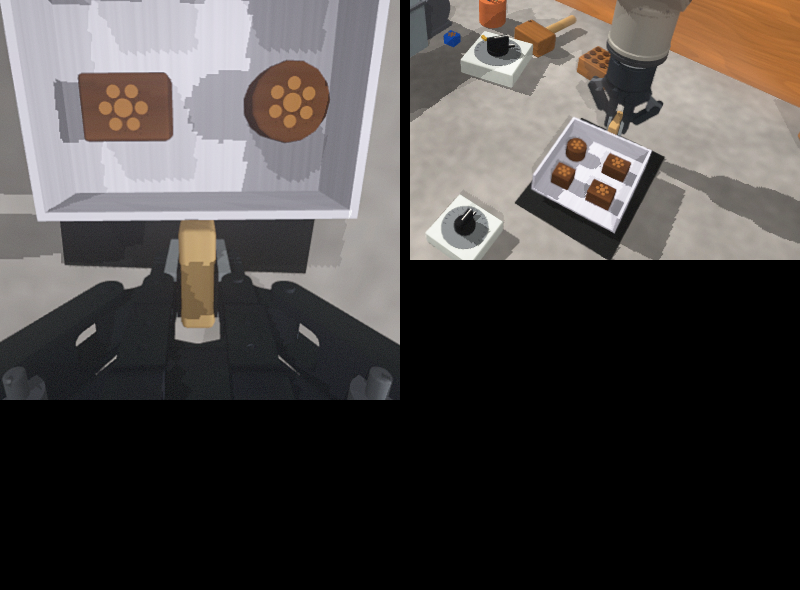

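The crop shows the tray lifted level: its full weight of about 3.9 N is on the wrist and all four blanks are in place.

```bash
python3 - <<'E'
from h import *
go([.545,.314,.245],92.5)
E
```

```text
t 18.95 tcp [ 0.6227 -0.297   0.0445] yaw 99.3 q7 1.56 | shift [ -23.  615. -201.] turn 0.119
```

Request:
play_rows --motion '[[-1, [0, 0, -10], 0], [-1, [0, 0, -30], 0], [-1, [0, 0, -55], 0], [-1, [0, 0, -85], 0], [-1, [0, 0, -115], 0], [-1, [0, 0, -145], 0], [-1, [0, 0, -175], 0], [-1, [0, 0, -195], 0], [-1, [0, 0, -205], 0], [-1, [0, 0, -205], 0]]'

```text
time: 19.78
tool_pos: [0.6234, -0.2969, 0.2518]
orientation: [0.001, -0.081, 0.997, -0.001]
force: [-0.3, -0.0, -4.2]
gripper_width: 0.163
finger_force: 117.3
```

```bash
python3 - <<'E'
from h import *
go([.545,.314,.245],92.5); print(pose()[2]['force'])
E
```

```text
t 19.78 tcp [ 0.6234 -0.2969  0.2518] yaw 99.3 q7 1.69 | shift [-22. 616.   6.] turn 0.119
[-0.26405195 -0.0111566  -4.16275126]
```

Request:
play_rows --motion '[[-1, [0, 4, 0], 0], [-1, [-1, 12, 0], 0.01], [-1, [-1, 24, 0], 0.02], [-1, [-2, 40, 0], 0.03], [-1, [-2, 60, 0], 0.04], [-1, [-3, 82, 0], 0.05], [-1, [-4, 107, 0], 0.06], [-1, [-5, 132, 0], 0.07], [-1, [-6, 157, 0], 0.08], [-1, [-7, 182, 0], 0.09]]'

```text
time: 20.62
tool_pos: [0.5988, -0.1138, 0.2483]
orientation: [-0.001, -0.037, 0.999, 0.0]
force: [0.0, 0.5, -2.8]
gripper_width: 0.167
finger_force: 117.3
```

Request:
play_rows --motion '[[-1, [-1, 25, 0], 0], [-1, [-2, 50, 0], 0], [-1, [-3, 75, 0], 0], [-1, [-4, 100, 0], 0], [-1, [-5, 125, 0], 0.01], [-1, [-6, 150, 0], 0.01], [-1, [-7, 175, 0], 0.01], [-1, [-8, 200, 0], 0.02], [-1, [-9, 225, 0], 0.02], [-1, [-10, 250, 0], 0.03]]'

```text
time: 21.45
tool_pos: [0.5902, 0.1359, 0.2484]
orientation: [-0.001, -0.022, 1.0, -0.0]
force: [0.5, -0.4, -3.1]
gripper_width: 0.166
finger_force: 117.3
```

```bash
python3 - <<'E'
from h import *
go([.545,.314,.245],92.5); print(pose()[2]['force'],pose()[2]['ft_torque'],np.round(pose()[2]['q'],2))
E
```

```text
t 21.45 tcp [0.5902 0.1359 0.2484] yaw 92.5 q7 0.9 | shift [ 37. 180.   3.] turn 0.0
[ 0.50837359 -0.38440994 -3.07539128] [ 0.03551018 -0.32760222  0.00771606] [ 0.45  0.49 -1.06  1.7   0.46  1.22  0.9 ]
```

Request:
play_rows --motion '[[-1, [3, 25, 0], 0], [-1, [8, 50, 0], 0], [-1, [14, 75, 0], 0], [-1, [20, 100, 0], 0], [-1, [26, 123, 0], 0], [-1, [31, 144, 0], 0], [-1, [35, 161, 3], 0], [-1, [37, 173, 3], 0], [-1, [37, 180, 3], 0], [-1, [37, 180, 3], 0]]'

```text
time: 22.28
tool_pos: [0.5461, 0.3135, 0.246]
orientation: [-0.0, -0.022, 1.0, 0.0]
force: [0.1, -0.3, -2.7]
gripper_width: 0.166
finger_force: 117.3
```

```bash
python3 - <<'E'
from h import *
go([.545,.314,.245],92.5); print(pose()[2]['force'],pose()[2]['ft_torque'])
a=camera('wrist');b=camera('top')
o=np.zeros((400,800,3),np.uint8);o[:400,:500]=a[:,70:570];o[:250,500:]=b[100:350,90:390];cv2.imwrite('pics/c5.png',o)
E
```

```text
t 22.28 tcp [0.5461 0.3135 0.246 ] yaw 92.6 q7 0.59 | shift [1. 1. 1.] turn 0.001
[ 0.14409511 -0.33502171 -2.7359237 ] [ 0.01555393 -0.27046124  0.02849715]
```

View pics/c5.png

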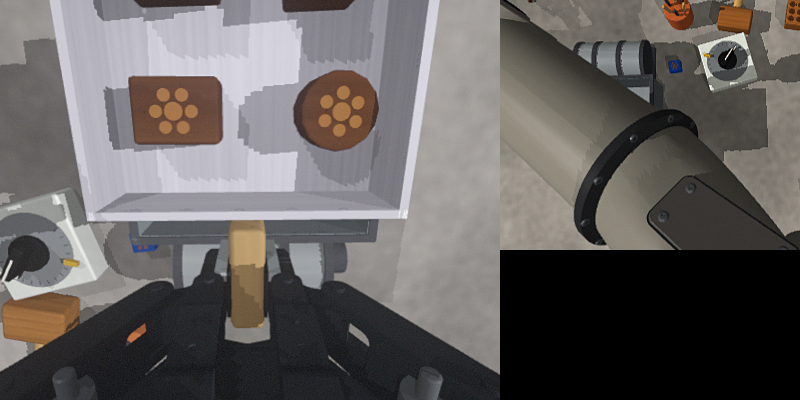

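The crop shows the tray level and centred over the hopper, with the blanks in place. I will now loosen the grip gradually.

Request:
play_rows --motion '[[-1, [0, 0, 6], 0], [-1, [0, 0, 12], 0], [-1, [0, 0, 12], 0]]' --grip_force 80

```text
time: 22.63
tool_pos: [0.547, 0.3106, 0.2327]
orientation: [-0.001, -0.021, 1.0, -0.001]
force: [0.2, -0.2, -2.9]
gripper_width: 0.167
finger_force: 117.3
```

Request:
play_rows --motion '[[-1, [0, 0, 0], 0], [-1, [0, 0, 0], 0], [-1, [0, 0, 0], 0]]' --grip_force 55

```text
time: 22.88
tool_pos: [0.5471, 0.312, 0.2345]
orientation: [0.0, -0.021, 1.0, 0.0]
force: [-0.2, 0.1, -3.4]
gripper_width: 0.166
finger_force: 117.3
```

```bash
cat >> h.py <<'E'
def blanks(z=.235):
    C=cam('wrist'); im=camera('wrist'); hsv=cv2.cvtColor(im,cv2.COLOR_BGR2HSV)
    m=cv2.inRange(hsv,(0,90,20),(18,255,255)); m=cv2.morphologyEx(m,cv2.MORPH_CLOSE,np.ones((5,5)))
    for c in cv2.findContours(m,cv2.RETR_EXTERNAL,cv2.CHAIN_APPROX_NONE)[0]:
        if cv2.contourArea(c)>300: print(cv2.boundingRect(c))
    return im
E
python3 - <<'E'
from h import *
s=pose()[2];print(s['force'],s['ft_torque'],s['finger_force']); blanks()
E
```

```text
[-0.17303008  0.06491068 -3.407436  ] [-0.00250239 -0.22902801  0.00491439] 117.28679895401001
(67, 297, 80, 56)
(0, 297, 36, 60)
(299, 221, 37, 107)
(199, 77, 93, 68)
(372, 72, 76, 80)
```

Request:
play_rows --motion '[[-0.75, [0, 0, 0], 0], [-0.75, [0, 0, 0], 0]]' --grip_force 40

```text
time: 23.1
tool_pos: [0.547, 0.3121, 0.2345]
orientation: [0.0, -0.022, 1.0, 0.0]
force: [0.6, 0.5, -3.4]
gripper_width: 0.164
finger_force: 117.3
```

```bash
python3 - <<'E'
from h import *
s=pose()[2];print(s['force'],s['ft_torque'],s['finger_force'],s['gripper_width']); blanks()
E
```

```text
[ 0.55784399  0.45402921 -3.4149605 ] [ 0.05456455 -0.33816913 -0.0063819 ] 117.28716731071472 0.16449702975363747
(66, 297, 81, 56)
(0, 297, 36, 60)
(299, 221, 37, 107)
(200, 78, 92, 67)
(372, 73, 76, 80)
(380, 0, 44, 13)
```

Request:
play_rows --motion '[[-0.68, [0, 0, 0], 0]]' --grip_force 20

```text
time: 23.23
tool_pos: [0.547, 0.3121, 0.2344]
orientation: [0.0, -0.022, 1.0, 0.0]
force: [-0.2, 0.2, -3.7]
gripper_width: 0.168
finger_force: 117.3
```

Request:
play_rows --motion '[[-0.67, [0, 0, 0], 0]]'

```text
time: 23.32
tool_pos: [0.547, 0.3121, 0.2344]
orientation: [0.0, -0.022, 1.0, 0.0]
force: [0.4, 0.9, -3.0]
gripper_width: 0.174
finger_force: 105.1
```

Request:
play_rows --motion '[[-0.66, [0, 0, 0], 0]]'

```text
time: 23.4
tool_pos: [0.547, 0.3121, 0.2344]
orientation: [0.0, -0.022, 1.0, 0.0]
force: [0.8, 0.8, -3.5]
gripper_width: 0.175
finger_force: 81.9
```

Request:
play_rows --motion '[[-0.653, [0, 0, 0], 0], [-0.653, [0, 0, 0], 0]]'

```text
time: 23.57
tool_pos: [0.5469, 0.3121, 0.2344]
orientation: [-0.0, -0.022, 1.0, 0.0]
force: [-0.5, 0.7, -3.4]
gripper_width: 0.171
finger_force: 65.5
```

Request:
play_rows --motion '[[-0.646, [0, 0, 0], 0], [-0.646, [0, 0, 0], 0]]'

```text
time: 23.73
tool_pos: [0.547, 0.3121, 0.2344]
orientation: [0.0, -0.022, 1.0, 0.0]
force: [0.5, -0.3, -3.4]
gripper_width: 0.183
finger_force: 49.1
```

```bash
python3 - <<'E'
from h import *
s=pose()[2];print(s['force'],s['ft_torque'],s['finger_force'],s['gripper_width']); blanks()
E
```

```text
[ 0.51848199 -0.33794534 -3.43585326] [-0.01184262 -0.3046499   0.05423568] 49.05239224433899 0.18289911280290766
(66, 297, 81, 56)
(0, 297, 36, 60)
(299, 221, 37, 107)
(199, 78, 93, 67)
(369, 74, 79, 79)
(373, 0, 52, 14)
```

Request:
play_rows --motion '[[-0.641, [0, 0, 0], 0], [-0.641, [0, 0, 0], 0]]'

```text
time: 23.95
tool_pos: [0.547, 0.3121, 0.2343]
orientation: [-0.0, -0.022, 1.0, 0.0]
force: [0.5, 0.1, -3.1]
gripper_width: 0.181
finger_force: 37.1
```

Request:
play_rows --motion '[[-0.637, [0, 0, 0], 0], [-0.637, [0, 0, 0], 0]]'

```text
time: 24.12
tool_pos: [0.547, 0.3121, 0.2344]
orientation: [-0.0, -0.022, 1.0, 0.0]
force: [-0.1, -0.3, -4.4]
gripper_width: 0.187
finger_force: 27.5
```

```bash
python3 - <<'E'
from h import *
s=pose()[2];print(s['force'],s['ft_torque'],s['finger_force'],s['gripper_width']); blanks()
E
```

```text
[-0.10056034 -0.32068882 -4.37767523] [ 0.03220377 -0.28651328  0.00616151] 27.488798797130585 0.18686874707141388
(66, 297, 81, 56)
(0, 297, 36, 60)
(299, 221, 37, 108)
(205, 80, 88, 66)
(371, 78, 75, 77)
(354, 0, 75, 23)
```

Request:
play_rows --motion '[[-0.636, [0, 0, 0], 0], [-0.636, [0, 0, 0], 0], [-0.635, [0, 0, 0], 0], [-0.635, [0, 0, 0], 0]]'

```text
time: 24.5
tool_pos: [0.547, 0.3121, 0.2344]
orientation: [0.0, -0.022, 1.0, 0.0]
force: [0.1, -0.5, -3.9]
gripper_width: 0.184
finger_force: 23.0
```

```bash
python3 - <<'E'
from h import *
s=pose()[2];print(s['force'],s['ft_torque'],s['finger_force'],s['gripper_width']); cv2.imwrite('pics/w6.png',blanks()[:,70:570])
E
```

```text
[ 0.06907425 -0.45892082 -3.85925648] [ 0.02168158 -0.22361918 -0.05697573] 23.005040287971497 0.1838363773229065
(66, 297, 81, 56)
(0, 297, 36, 60)
(299, 218, 37, 111)
(227, 118, 71, 57)
(361, 116, 59, 59)
(343, 30, 53, 57)
(234, 26, 65, 56)
```

View pics/w6.png

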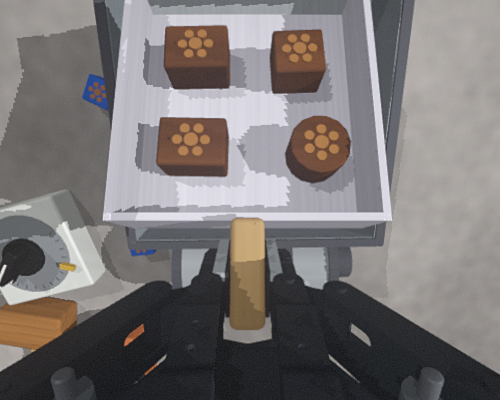

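The wrist view shows the tray tilting slowly, front down, with the blanks still in rows at (195,50), (298,50), (192,145) and (320,145).

Request:
play_rows --motion '[[-0.634, [0, 0, 0], 0], [-0.634, [0, 0, 0], 0], [-0.634, [0, 0, 0], 0], [-0.634, [0, 0, 0], 0]]'

```text
time: 24.88
tool_pos: [0.547, 0.3121, 0.2344]
orientation: [0.0, -0.022, 1.0, 0.0]
force: [-0.1, -0.5, -2.0]
gripper_width: 0.182
finger_force: 21.1
```

```bash
python3 - <<'E'
from h import *
s=pose()[2];print(s['force'],s['ft_torque'],s['finger_force'],s['gripper_width']); cv2.imwrite('pics/w7.png',blanks())
E
```

```text
[-0.13026776 -0.5388927  -1.98816552] [ 0.03831117 -0.20431508  0.03043834] 21.060940325260162 0.1820575719214053
(66, 297, 81, 56)
(0, 297, 36, 60)
(299, 218, 37, 110)
(245, 3, 59, 88)
(335, 0, 64, 85)
```

Request:
play_rows --motion '[[-0.637, [0, 0, 0], 0], [-0.637, [0, 0, 0], 0], [-0.637, [0, 0, 0], 0], [-0.637, [0, 0, 0], 0]]'

```text
time: 25.27
tool_pos: [0.547, 0.3121, 0.2344]
orientation: [0.0, -0.022, 1.0, 0.0]
force: [0.2, 0.0, -2.5]
gripper_width: 0.185
finger_force: 21.1
```

```bash
python3 - <<'E'
from h import *
s=pose()[2];print(s['force'],s['ft_torque'],s['finger_force'],s['gripper_width']); cv2.imwrite('pics/w8.png',blanks())
E
```

```text
[ 0.24310546  0.04498754 -2.46891389] [ 0.01120213 -0.18513798 -0.08763733] 21.08532875776291 0.18458474346958031
(66, 297, 81, 56)
(0, 297, 36, 60)
(299, 218, 37, 110)
(335, 0, 67, 58)
(254, 0, 51, 55)
```

View pics/w8.png

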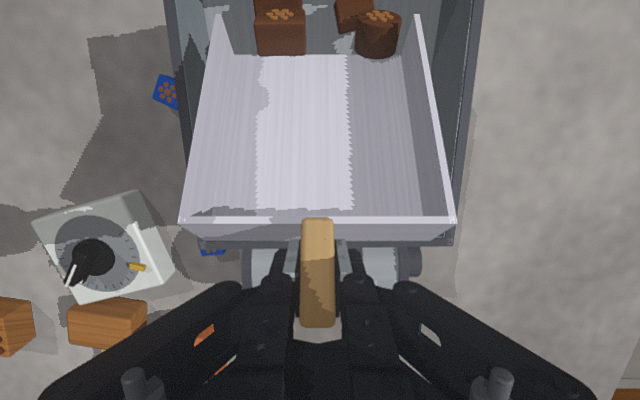

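The wrist view shows the two rear blanks at (280,30) and (375,30) stopped at the lip behind the front ones. I will raise the tray a little to free them.

Request:
play_rows --motion '[[-0.637, [0, 0, -4], 0], [-0.637, [0, 0, -10], 0], [-0.637, [0, 0, -18], 0], [-0.637, [0, 0, -26], 0], [-0.637, [0, 0, -32], 0], [-0.637, [0, 0, -32], 0]]'

```text
time: 25.82
tool_pos: [0.5474, 0.3126, 0.2682]
orientation: [0.001, -0.022, 1.0, 0.001]
force: [-0.1, 0.9, -1.8]
gripper_width: 0.181
finger_force: 21.1
```

```bash
python3 - <<'E'
from h import *
s=pose()[2];print(s['force'],s['ft_torque'],s['finger_force'],s['gripper_width']); cv2.imwrite('pics/w9.png',blanks())
E
```

```text
[-0.11881899  0.86245217 -1.76894536] [ 0.00026498 -0.08103038  0.01803111] 21.14630252122879 0.18117715106044585
(0, 390, 42, 10)
(590, 382, 50, 18)
(84, 284, 74, 60)
(0, 281, 53, 59)
(299, 218, 37, 109)
(333, 5, 36, 36)
(260, 0, 44, 35)
```

Request:
play_rows --motion '[[-0.66, [0, 0, 0], 0], [-0.66, [0, 0, -10], 0], [-0.66, [0, 0, -30], 0], [-0.66, [0, 0, -55], 0], [-0.66, [0, 0, -80], 0], [-0.66, [0, 0, -100], 0], [-0.66, [-20, 0, -110], 0], [-0.66, [-50, 0, -110], 0], [-0.66, [-70, 0, -110], 0], [-0.66, [-70, 0, -110], 0]]' --grip_force 120

```text
time: 26.7
tool_pos: [0.6205, 0.3137, 0.3755]
orientation: [-0.0, -0.02, 1.0, 0.0]
force: [1.3, -0.7, -1.5]
gripper_width: 0.187
finger_force: 42.9
```

```bash
python3 - <<'E'
from h import *
s=pose()[2];print(s['force'],s['finger_force']); a=blanks()
b=camera('side'); o=np.zeros((400,800,3),np.uint8);o[:400,:400]=a[:,120:520];o[:,400:]=b[:,:400];cv2.imwrite('pics/c9.png',o)
E
```

```text
[ 1.25554194 -0.74738474 -1.47997672] 42.884377241134644
(537, 336, 103, 64)
(0, 336, 119, 64)
(198, 241, 59, 40)
(299, 218, 37, 109)
(123, 218, 60, 86)
(22, 218, 69, 48)
(339, 20, 25, 28)
(282, 12, 31, 30)
```

View pics/c9.png

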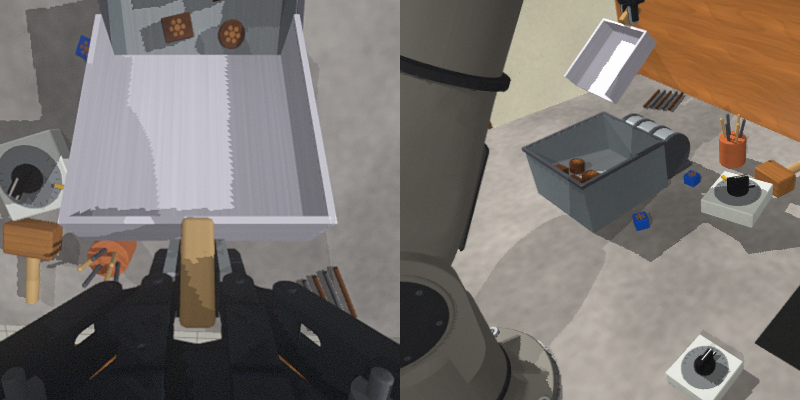

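The crop shows the tray empty. Two blanks are visible in the hopper in the wrist part at (177,27) and (231,33), and the side part shows blanks around (577,168). None are on the bench.

```bash
cat >> h.py <<'E'
from scipy.optimize import brentq
def theta(v,C):
    p,R,_=pose(); gp=p-R[:,2]*.019; f=R[:,0]*np.array([1,1,0])
    L=lambda t: gp+f*(.185*np.cos(t)-.041*np.sin(t))-np.array([0,0,1])*(.185*np.sin(t)+.041*np.cos(t))
    for t in np.arange(.3,1.5,.1): print(round(t,1),proj('wrist',[L(t)],C)[0].round(), end=' ')
    return L
def mat(x,y,z):
    c,s=np.cos(np.radians(7.1)),np.sin(np.radians(7.1)); return [.513-c*x+s*y,-.316-s*x-c*y,z]
E
python3 - <<'E'
from h import *
theta(55,cam('wrist')); print(pose()[1][:,0])
go([.62,-.3,.36],97.1)
E
```

```text
0.3 [316. -35.] 0.4 [316.  -7.] 0.5 [316.  19.] 0.6 [316.  43.] 0.7 [316.  64.] 0.8 [316.  85.] 0.9 [316. 104.] 1.0 [316. 123.] 1.1 [316. 140.] 1.2 [316. 158.] 1.3 [316. 175.] 1.4 [316. 191.] [-0.99907718 -0.04292809  0.00140546]
t 26.8 tcp [0.6171 0.3152 0.376 ] yaw 92.5 q7 0.71 | shift [  23. -615.   16.] turn -0.081
```

Request:
play_rows --motion '[[-0.66, [0, -10, 0], 0], [-0.66, [2, -30, 0], 0], [-0.66, [4, -60, 0], -0.02], [-0.66, [6, -95, 0], -0.04], [-0.66, [8, -130, 0], -0.06], [-0.66, [10, -165, 0], -0.08], [-0.66, [12, -200, 0], -0.081], [-0.66, [14, -235, 0], -0.081], [-0.66, [16, -270, 0], -0.081], [-0.66, [18, -305, 0], -0.081]]'

```text
time: 27.63
tool_pos: [0.6108, 0.0077, 0.3768]
orientation: [0.0, -0.062, 0.998, -0.001]
force: [0.2, 0.5, -1.2]
gripper_width: 0.18
finger_force: 42.9
```

```bash
python3 - <<'E'
from h import *
go(mat(-.0475,0,.19),97.1)
E
```

```text
t 27.63 tcp [0.6108 0.0077 0.3768] yaw 97.1 q7 1.27 | shift [  90. -309.  187.] turn 0.0
```

Request:
play_rows --motion '[[-0.66, [8, -35, 0], 0], [-0.66, [18, -70, 0], 0], [-0.66, [28, -105, 10], 0], [-0.66, [38, -140, 30], 0], [-0.66, [48, -175, 50], 0], [-0.66, [58, -210, 70], 0], [-0.66, [68, -245, 95], 0], [-0.66, [78, -275, 120], 0], [-0.66, [88, -297, 145], 0], [-0.66, [90, -309, 165], 0]]'

```text
time: 28.47
tool_pos: [0.5578, -0.3123, 0.2095]
orientation: [-0.001, -0.06, 0.998, -0.0]
force: [-0.7, -0.5, -2.3]
gripper_width: 0.184
finger_force: 42.9
```

```bash
python3 - <<'E'
from h import *
C=cam('wrist');a=camera('wrist');b=camera('side')
go(mat(-.0475,0,.14),97.1)
cv2.imwrite('pics/w11.png',a)
o=np.zeros((400,800,3),np.uint8);o[:400,:400]=a[:,120:520];o[:,400:]=b[:,240:640];cv2.imwrite('pics/c11.png',o)
E
```

```text
t 28.57 tcp [ 0.5577 -0.3109  0.2081] yaw 96.9 q7 1.69 | shift [-3.  0. 68.] turn -0.004
```

View pics/c11.png

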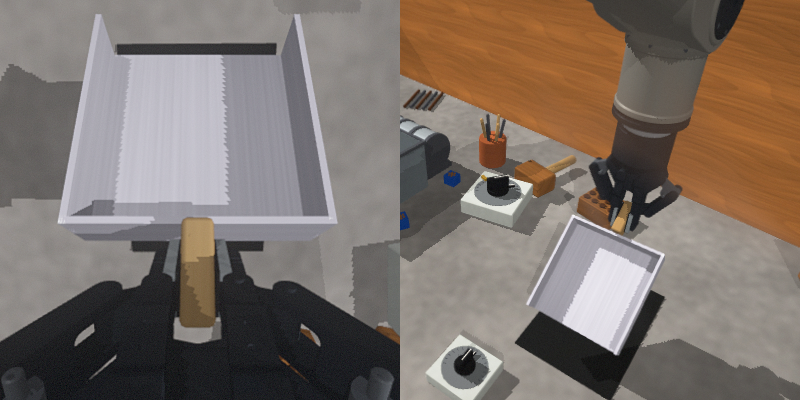

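The crop shows the empty tray hanging tilted and square over the mat.

Request:
play_rows --motion '[[-0.647, [-3, 0, 30], 0], [-0.647, [-3, 0, 60], 0], [-0.647, [-3, 0, 75], 0], [-0.647, [-9, 0, 84], 0], [-0.647, [-16, 0, 93], 0], [-0.647, [-23, 0, 100], 0], [-0.647, [-29, 0, 107], 0], [-0.647, [-37, 0, 119], 0], [-0.647, [-45, 0, 130], 0], [-0.647, [-51, 0, 143], 0]]'

```text
time: 29.4
tool_pos: [0.6135, -0.3015, 0.0679]
orientation: [0.001, -0.062, 0.998, -0.0]
force: [2.5, 0.2, 2.6]
gripper_width: 0.181
finger_force: 40.7
```

```bash
python3 - <<'E'
from h import *
s=pose()[2];print(s['force'],s['ft_torque'],s['finger_force'])
go(mat(-.110,0,.025),97.1)
E
```

```text
[2.53432847 0.21659082 2.56057507] [ 0.01557106 -0.04143085 -0.00167947] 40.658944845199585
t 29.4 tcp [ 0.6135 -0.3015  0.0679] yaw 97.1 q7 1.56 | shift [-8. -2. 43.] turn 0.001
```

Contact at the lip is gentle. I will continue down to flat, then release.

Request:
play_rows --motion '[[-0.647, [-4, -1, 12], 0], [-0.647, [-6, -2, 24], 0], [-0.647, [-8, -2, 35], 0], [-0.647, [-8, -2, 43], 0], [-0.647, [-8, -2, 45], 0], [-0.647, [-8, -2, 45], 0]]'

```text
time: 29.9
tool_pos: [0.6211, -0.3026, 0.0237]
orientation: [0.001, -0.062, 0.998, -0.0]
force: [3.6, 0.6, 6.3]
gripper_width: 0.183
finger_force: 43.0
```

Request:
play_rows --motion '[[-0.2, [0, 0, 0], 0], [0.5, [0, 0, 0], 0], [1, [0, 0, 0], 0], [1, [0, 0, 0], 0], [1, [0, 0, 0], 0], [1, [0, 0, -30], 0], [1, [0, 0, -70], 0], [1, [0, 0, -110], 0], [1, [0, 0, -150], 0], [1, [0, 0, -150], 0]]'

```text
time: 30.73
tool_pos: [0.623, -0.3031, 0.1815]
orientation: [0.004, -0.062, 0.998, -0.002]
force: [1.3, 0.0, 0.3]
gripper_width: 0.999
finger_force: 0.0
```

```bash
python3 - <<'E'
from h import *
C=cam('wrist');a=camera('wrist');b=camera('side');t=camera('top');cv2.imwrite('pics/top3.png',t)
o=np.zeros((590,800,3),np.uint8);o[:400,:400]=a[:,120:520];o[:230,400:]=b[170:400,240:640]
o[240:590,410:800]=cv2.resize(t[120:295,130:325],None,fx=2,fy=2);cv2.imwrite('pics/c12.png',o)
E
```

```text
(no output)
```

View pics/c12.png

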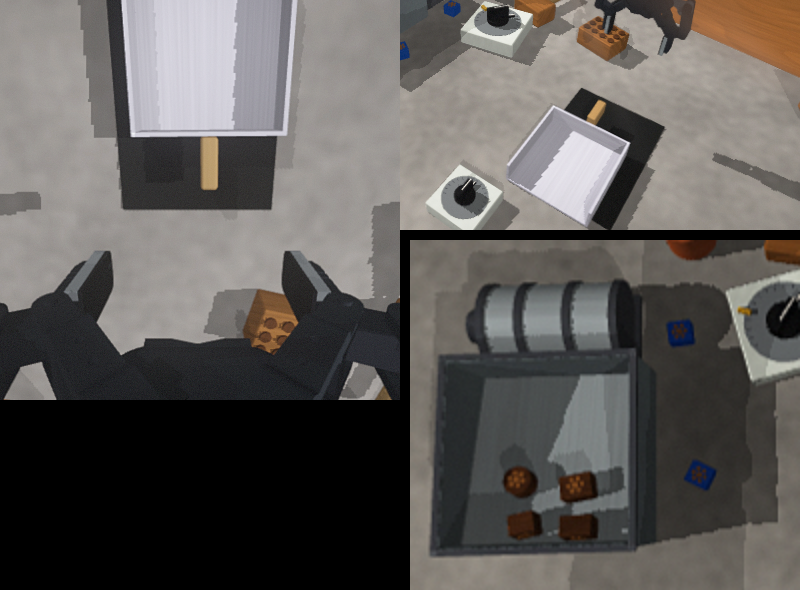

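All four blanks are in the hopper. In the wrist view the tray sits farther forward on the mat (rear wall at row 133, handle at (209,163)), apparently from the knock, so I will measure it.

```bash
python3 - <<'E'
from h import *
C=cam('wrist')
print(C[2])
print('rear rim',ray('wrist',[[120+132,134],[120+286,133]],.043,C).round(4).tolist())
print('handle',ray('wrist',[[120+209,137],[120+209,190]],.05,C).round(4).tolist())
print('mat rear',ray('wrist',[[120+122,209],[120+272,209]],.003,C).round(4).tolist())
print('top rim',ray('top',[[0,0]],.04).shape)
print('expected handle', np.round(mat(-.081,0,.05),4),np.round(mat(-.131,0,.05),4))
E
```

```text
[ 0.54705389 -0.3116779   0.31519592]
rear rim [[0.5716, -0.3691, 0.043], [0.5531, -0.2284, 0.043]]
handle [[0.565, -0.2986, 0.05], [0.6138, -0.292, 0.05]]
mat rear [[0.66, -0.3838, 0.003], [0.6389, -0.2142, 0.003]]
top rim (1, 3)
expected handle [ 0.5934 -0.306   0.05  ] [ 0.643  -0.2998  0.05  ]
```

```bash
python3 - <<'E'
from h import *
go([.590,-.2955,.026],97.2)
E
```

```text
t 30.88 tcp [ 0.6196 -0.3031  0.1735] yaw 97.1 q7 1.63 | shift [ 28.  11. 147.] turn -0.002
```

Request:
play_rows --motion '[[1, [28, 11, 30], 0], [1, [28, 11, 70], 0], [1, [28, 11, 110], 0], [1, [28, 11, 140], 0], [1, [28, 11, 147], 0], [1, [28, 11, 147], 0], [-0.2, [28, 11, 147], 0], [-0.66, [28, 11, 147], 0], [-0.66, [28, 11, 147], 0], [-0.66, [28, 11, 147], 0]]'

```text
time: 31.72
tool_pos: [0.5915, -0.2957, 0.0279]
orientation: [0.001, -0.062, 0.998, -0.001]
force: [0.3, -0.0, 0.9]
gripper_width: 0.454
finger_force: 0.2
```

Request:
play_rows --motion '[[-0.66, [0, 0, 0], 0], [-0.66, [0, 0, -2], 0], [-0.66, [-8, -2, -3], 0], [-0.66, [-16, -5, -3], 0], [-0.66, [-24, -9, -3], 0], [-0.66, [-30, -11, -3], 0], [-0.66, [-30, -11, 0], 0], [-0.66, [-30, -11, 0], 0]]'

```text
time: 32.38
tool_pos: [0.624, -0.3025, 0.0269]
orientation: [0.002, -0.062, 0.998, -0.0]
force: [4.2, -2.1, 8.6]
gripper_width: 0.179
finger_force: 31.2
```

Request:
play_rows --motion '[[-0.2, [0, 0, 0], 0], [0.5, [0, 0, 0], 0], [1, [0, 0, 0], 0], [1, [0, 0, 0], 0], [1, [0, 0, 0], 0], [1, [0, 0, -30], 0], [1, [0, 0, -70], 0], [1, [0, 0, -110], 0], [1, [0, 0, -150], 0], [1, [0, 0, -150], 0]]'

```text
time: 33.22
tool_pos: [0.625, -0.3027, 0.1846]
orientation: [0.004, -0.062, 0.998, -0.002]
force: [0.9, 0.0, 0.1]
gripper_width: 0.997
finger_force: 0.0
```

```bash
cat > hm.py <<'E'
from h import *
def handle():
    C=cam('wrist'); a=camera('wrist'); hsv=cv2.cvtColor(a,cv2.COLOR_BGR2HSV)
    m=cv2.inRange(hsv,(10,70,60),(28,255,255))
    for c in cv2.findContours(m,cv2.RETR_EXTERNAL,cv2.CHAIN_APPROX_NONE)[0]:
        if cv2.contourArea(c)>300:
            P=ray('wrist',c.reshape(-1,2),.053,C)[:,:2]; r=cv2.minAreaRect((P*1000).astype(np.float32)); print(cv2.boundingRect(c),r)
    return a
E
python3 - <<'E'
from hm import *
a=handle(); cv2.imwrite('pics/w13.png',a); print(mat(-.106,0,.05))
# dial from saved top image
im=cv2.imread('pics/top3.png'); hsv=cv2.cvtColor(im,cv2.COLOR_BGR2HSV)
sub=hsv[130:195,280:360]
b=cv2.inRange(sub,(12,130,90),(30,255,255)); ys,xs=np.nonzero(b); print('brass',[(x+280,y+130) for x,y in zip(xs,ys)])
k=cv2.inRange(sub,(0,0,0),(180,255,45)); ys,xs=np.nonzero(k); print('black',len(xs),xs.mean()+280,ys.mean()+130)
E
```

```text
(611, 315, 29, 57) ((770.6314086914062, 86.31393432617188), (89.04644775390625, 32.55390548706055), 26.343366622924805)
(0, 296, 85, 104) ((859.6091918945312, -630.8848266601562), (59.34492492675781, 205.37255859375), 50.66080856323242)
(513, 295, 92, 62) ((740.3008422851562, -4.47467041015625), (134.8313446044922, 35.63214111328125), 61.14339828491211)
(363, 287, 56, 68) ((767.8540649414062, -200.23291015625), (59.96186828613281, 85.28218078613281), 82.85746002197266)
(310, 131, 21, 53) ((592.0135498046875, -304.27252197265625), (49.87554931640625, 17.148122787475586), 3.861443519592285)
[np.float64(0.6181871854158618), np.float64(-0.30289824346550775), 0.05]
brass [(np.int64(294), np.int64(153)), (np.int64(294), np.int64(154)), (np.int64(295), np.int64(154)), (np.int64(296), np.int64(154)), (np.int64(297), np.int64(154)), (np.int64(298), np.int64(154)), (np.int64(299), np.int64(154)), (np.int64(294), np.int64(155)), (np.int64(295), np.int64(155)), (np.int64(296), np.int64(155)), (np.int64(297), np.int64(155)), (np.int64(298), np.int64(155)), (np.int64(299), np.int64(155)), (np.int64(296), np.int64(156)), (np.int64(297), np.int64(156)), (np.int64(298), np.int64(156)), (np.int64(299), np.int64(156)), (np.int64(299), np.int64(157))]
black 375 310.78933333333333 163.34666666666666
```

```bash
python3 - <<'E'
from hm import *
handle()
t=camera('top'); cv2.imwrite('pics/top4.png',t)
for f in ('top0','top3','top4'):
    im=cv2.imread(f'pics/{f}.png'); s=im[150:270,395:500]; hsv=cv2.cvtColor(s,cv2.COLOR_BGR2HSV)
    m=cv2.inRange(hsv,(10,80,60),(28,255,255)); ys,xs=np.nonzero(m); 
    if len(xs): print(f,'handle',len(xs),xs.min()+395,xs.max()+395,ys.min()+150,ys.max()+150)
    g=cv2.inRange(hsv,(0,0,110),(180,60,255)); g[:, :10]=0
    k=cv2.inRange(hsv,(0,0,0),(180,255,30)); ys,xs=np.nonzero(k); print('mat',xs.min()+395,xs.max()+395,ys.min()+150,ys.max()+150)
o=np.hstack([cv2.resize(cv2.imread(f'pics/{f}.png')[150:275,390:500],None,fx=2.4,fy=2.4) for f in('top0','top3','top4')]); cv2.imwrite('pics/c14.png',o); print(o.shape)
E
```

```text
(612, 318, 28, 54) ((768.052490234375, 82.318115234375), (82.59683990478516, 30.929609298706055), 26.202287673950195)
(0, 299, 83, 101) ((855.2069702148438, -626.8355712890625), (56.998924255371094, 196.051513671875), 50.65636444091797)
(516, 298, 91, 62) ((738.7910766601562, -3.9722137451171875), (135.83639526367188, 34.08388137817383), 59.96330642700195)
(363, 290, 56, 65) ((764.8710327148438, -201.40072631835938), (57.5631103515625, 80.55541229248047), 82.7746353149414)
(310, 132, 21, 55) ((591.9479370117188, -304.2655334472656), (50.422607421875, 17.155942916870117), 3.708440065383911)
top0 handle 164 438 449 167 186
mat 408 486 165 262
top3 handle 165 433 443 191 210
mat 408 499 150 257
top4 handle 162 442 450 179 198
mat 408 499 150 262
(300, 792, 3)
```

View pics/c14.png

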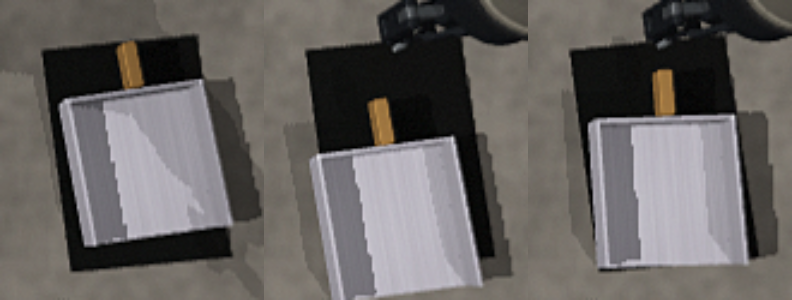

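The crops show the tray at the start, after release (about 58 mm forward), and now (about 29 mm forward). The knock came partway through, so one more correction is needed.

```bash
python3 - <<'E'
from h import *
go([.593,-.304,.027],94)
E
```

```text
t 33.37 tcp [ 0.6216 -0.3029  0.1765] yaw 97.1 q7 1.63 | shift [ 29.   3. 150.] turn 0.054
```

Request:
play_rows --motion '[[1, [29, 3, 30], 0.054], [1, [29, 3, 70], 0.054], [1, [29, 3, 110], 0.054], [1, [29, 3, 140], 0.054], [1, [29, 3, 150], 0.054], [1, [29, 3, 150], 0.054], [-0.2, [29, 3, 150], 0.054], [-0.66, [29, 3, 150], 0.054], [-0.66, [29, 3, 150], 0.054], [-0.66, [29, 3, 150], 0.054]]'

```text
time: 34.2
tool_pos: [0.5935, -0.3036, 0.0279]
orientation: [0.001, -0.035, 0.999, -0.001]
force: [-0.5, 0.4, 0.1]
gripper_width: 0.454
finger_force: 0.0
```

Request:
play_rows --motion '[[-0.68, [0, 0, 0], 0], [-0.68, [0, 0, 0], 0], [-0.68, [0, 0, -2], 0], [-0.68, [-8, 0, -3], -0.02], [-0.68, [-16, 0, -3], -0.04], [-0.68, [-24, 0, -3], -0.055], [-0.68, [-26, 0, -3], -0.055], [-0.68, [-26, 0, 0], -0.055], [-0.68, [-26, 0, 0], -0.055]]'

```text
time: 34.95
tool_pos: [0.6203, -0.3007, 0.0271]
orientation: [0.001, -0.063, 0.998, 0.0]
force: [3.9, 2.2, 8.0]
gripper_width: 0.178
finger_force: 66.0
```

Request:
play_rows --motion '[[-0.2, [0, 0, 0], 0], [0.5, [0, 0, 0], 0], [1, [0, 0, 0], 0], [1, [0, 0, 0], 0], [1, [0, 0, 0], 0], [1, [0, 0, -30], 0], [1, [0, 0, -70], 0], [1, [0, 0, -110], 0], [1, [0, 0, -150], 0], [1, [0, 0, -150], 0]]'

```text
time: 35.78
tool_pos: [0.6217, -0.3016, 0.1846]
orientation: [0.004, -0.062, 0.998, -0.002]
force: [1.1, 0.7, 0.6]
gripper_width: 0.999
finger_force: 0.0
```

```bash
python3 - <<'E'
from hm import *
handle()
t=camera('top'); cv2.imwrite('pics/top5.png',t)
s=t[150:270,395:500]; hsv=cv2.cvtColor(s,cv2.COLOR_BGR2HSV)
m=cv2.inRange(hsv,(10,80,60),(28,255,255)); ys,xs=np.nonzero(m); 
print('handle',len(xs),xs.min()+395,xs.max()+395,ys.min()+150,ys.max()+150)
# dial geometry from top0 (unobstructed): timer centre from white top
im=cv2.imread('pics/top0.png')[120:200,275:365]; g=cv2.cvtColor(im,cv2.COLOR_BGR2HSV)
o=cv2.resize(im,None,fx=8,fy=8,interpolation=cv2.INTER_CUBIC)[:600]; cv2.imwrite('pics/dial.png',o)
P=ray('top',[[297,154.5],[299.5,155]],.05); print('brass',P.round(4))
go([.657,.024,.2],0)
E
```

```text
(608, 318, 32, 57) ((771.18017578125, 87.6153335571289), (91.62328338623047, 35.88011169433594), 26.425138473510742)
(0, 298, 84, 102) ((857.3460083007812, -629.6829833984375), (58.612403869628906, 201.9998779296875), 50.692466735839844)
(512, 297, 90, 60) ((738.2506713867188, -4.6376953125), (135.4512481689453, 32.445472717285156), 61.477806091308594)
(361, 289, 58, 66) ((766.1382446289062, -199.336669921875), (61.11852264404297, 81.89361572265625), 82.87120056152344)
(311, 162, 17, 51) ((617.8916625976562, -300.1800231933594), (50.250553131103516, 15.951581954956055), 7.24955415725708)
handle 156 439 449 169 187
brass [[0.6703 0.0826 0.05  ]
 [0.6691 0.0759 0.05  ]]
t 35.88 tcp [ 0.6192 -0.3017  0.1782] yaw 97.2 q7 1.63 | shift [-78. 318. -22.] turn -1.446
```

The tray is back: handle at (0.618, −0.300), 7.2°, against 7.1° for the mat. Next is the dial.

Request:
play_rows --motion '[[1, [-3, 35, -20], 0], [1, [-15, 70, -30], 0], [1, [-25, 105, -30], 0], [1, [-35, 140, -30], 0], [1, [-45, 175, -30], 0], [1, [-55, 210, -30], 0], [1, [-60, 245, -30], 0], [1, [-68, 280, -30], 0], [1, [-75, 312, -30], 0], [1, [-75, 318, -30], 0]]'

```text
time: 36.72
tool_pos: [0.6524, 0.0303, 0.2056]
orientation: [-0.0, -0.066, 0.998, 0.001]
force: [-0.3, 0.4, 0.8]
gripper_width: 1.0
finger_force: 0.0
```

Request:
play_rows --motion '[[1, [0, 0, 0], 0], [1, [0, 0, 0], 0], [1, [0, 0, 0], 0]]'

```text
time: 36.97
tool_pos: [0.6532, 0.0218, 0.2054]
orientation: [-0.001, -0.062, 0.998, -0.0]
force: [-0.0, 0.1, 0.3]
gripper_width: 1.005
finger_force: 0.0
```

```bash
cat > dial.py <<'E'
from h import *
def dial(n='wrist'):
    C=cam(n); im=camera(n) if n=='wrist' else cv2.imread('pics/top0.png'); cv2.imwrite(f'pics/dial_{n}.png',im)
    hsv=cv2.cvtColor(im,cv2.COLOR_BGR2HSV)
    def near(m,z,r,c=(.654,.027)):
        ys,xs=np.nonzero(m); P=ray(n,np.c_[xs,ys],z,C)[:,:2]; k=np.hypot(*(P-c).T)<r; return P[k]
    w=near(cv2.inRange(hsv,(0,0,150),(180,70,255)),.04,.095)
    r=cv2.minAreaRect((w*1000).astype(np.float32)); print('white top',np.round(r[0],1),np.round(r[1],1),round(r[2],1))
    c=np.array(r[0])/1000
    b=near(cv2.inRange(hsv,(15,120,80),(30,255,255)),.05,.065,c)
    ang=np.degrees(np.arctan2(*(b-c).T[::-1])); rr=np.hypot(*(b-c).T); print('brass n',len(b),'r',rr.min().round(4),rr.max().round(4),'ang',np.median(ang).round(1),'inner ang',ang[rr<np.quantile(rr,.3)].mean().round(1))
    for z in (.05,.08):
        p=near(cv2.inRange(hsv,(0,0,130),(180,50,255)),z,.044,c)
        if len(p):
            v,d=np.linalg.eigh(np.cov((p-c).T)) if len(p)>3 else (0,0); rr=np.hypot(*(p-c).T); a=np.degrees(np.arctan2(*(p-c).T[::-1]))
            print('line z',z,'n',len(p),'r',rr.min().round(4),rr.max().round(4),'ang med',np.median(a).round(1),'line dir',np.degrees(np.arctan2(d[1,1],d[0,1])).round(1),'far',p[rr.argmax()].round(4))
    k=near(cv2.inRange(hsv,(0,0,0),(180,255,35)),.08,.035,c); r=cv2.minAreaRect((k*1000).astype(np.float32)); print('black@.08',r)
E
python3 - <<'E'
from dial import *
go([.654,.027,.2],None)
dial('wrist'); dial('top')
E
```

```text
t 36.97 tcp [0.6532 0.0218 0.2054] yaw 97.1 q7 1.14 | shift [-1.  5.  5.] turn 0
white top [649.5  24.7] [176.3 181.3] 86.6
brass n 67 r 0.0534 0.0649 ang 70.3 inner ang 70.4
line z 0.05 n 2836 r 0.0157 0.044 ang med 32.7 line dir 59.7 far [ 0.6542 -0.019 ]
line z 0.08 n 3722 r 0.0091 0.044 ang med 25.6 line dir -151.9 far [0.6204 0.0576]
black@.08 ((0.0, 0.0), (0.0, 0.0), 0.0)
white top [657.5  31. ] [128.1 126.2] 17.9
brass n 18 r 0.0465 0.0619 ang 77.1 inner ang 77.7
line z 0.05 n 13 r 0.0043 0.0432 ang med -15.9 line dir 143.0 far [0.695  0.0097]
line z 0.08 n 18 r 0.0007 0.044 ang med -30.4 line dir -156.5 far [0.7014 0.0298]
black@.08 ((650.2581176757812, 26.54206085205078), (49.003387451171875, 61.01369094848633), 22.501022338867188)
```

```bash
cat > dial2.py <<'E'
from h import *
def pol(n,f,z,c,radii,step=10):
    C=cam(n); g=cv2.cvtColor(cv2.imread(f),cv2.COLOR_BGR2GRAY); a=np.radians(np.arange(-180,180,step))
    for r in radii:
        X=np.c_[c[0]+r*np.cos(a),c[1]+r*np.sin(a),np.full(len(a),z)]; p=proj(n,X,C).astype(np.float32)
        v=cv2.remap(g,p[:,0].reshape(1,-1),p[:,1].reshape(1,-1),cv2.INTER_LINEAR)[0]; print(int(r*1000),' '.join(map(str,v)))
E
python3 - <<'E'
from dial2 import *
C=cam('wrist'); im=cv2.imread('pics/dial_wrist.png'); hsv=cv2.cvtColor(im,cv2.COLOR_BGR2HSV)
u=proj('wrist',[[.657,.031,.05],[.657,.031,.08]],C); print('dial px',u.round())
for T in (170,190,210):
    m=cv2.inRange(hsv,(0,0,T),(180,60,255)); m=cv2.morphologyEx(m,cv2.MORPH_OPEN,np.ones((3,3)))
    for c in cv2.findContours(m,cv2.RETR_EXTERNAL,cv2.CHAIN_APPROX_NONE)[0]:
        if cv2.contourArea(c)>800:
            r=cv2.minAreaRect((ray('wrist',c.reshape(-1,2),.04,C)[:,:2]*1000).astype(np.float32)); print(T,cv2.boundingRect(c),np.round(r[0],1),np.round(r[1],1),round(r[2],1))
m=cv2.inRange(hsv,(15,120,100),(32,255,255)); ys,xs=np.nonzero(m[:,:]); 
cs=[c for c in cv2.findContours(m,cv2.RETR_EXTERNAL,cv2.CHAIN_APPROX_NONE)[0] if cv2.contourArea(c)>8]
for c in cs: print('brass?',cv2.boundingRect(c),ray('wrist',c.reshape(-1,2).mean(0),.05,C)[0].round(4))
print('wrist z.08'); pol('wrist','pics/dial_wrist.png',.08,(.657,.031),(.01,.015,.02))
print('wrist z.05'); pol('wrist','pics/dial_wrist.png',.05,(.657,.031),(.03,.038,.045))
E
```

```text
dial px [[325. 191.]
 [326. 199.]]
170 (293, 313, 70, 30) [838.8  58.8] [45.  89.3] 7.0
170 (567, 312, 57, 50) [815.4 411.5] [100.2  42.9] 54.5
170 (218, 284, 41, 70) [840.2 -58.8] [ 43.5 103.3] 82.4
170 (338, 237, 88, 32) [729.4 109.8] [ 35.7 101.5] 28.4
170 (563, 186, 53, 67) [655.2 338. ] [87.5 57. ] 15.3
170 (256, 121, 133, 131) [659.1  31.6] [129.7 128. ] 17.9
170 (0, 21, 342, 324) [ 717.7 -166.9] [201.6 467.3] 53.2
170 (583, 1, 57, 136) [502.8 307.2] [125.8  36.4] 3.4
170 (0, 0, 103, 92) [ 549.7 -260.3] [ 80.  105.7] 6.1
190 (570, 200, 46, 36) [653.3 339.3] [42.6 57.1] 7.1
190 (256, 122, 133, 130) [658.8  31.5] [127.5 127.1] 17.8
190 (584, 41, 56, 94) [518.7 308.2] [89.7 35.7] 3.6
190 (0, 0, 103, 92) [ 549.1 -259.9] [ 80.  105.2] 5.4
210 (571, 202, 45, 26) [649.5 339.9] [27.3 54.7] 2.7
210 (257, 122, 132, 129) [658.6  31.7] [126.  126.1] 17.8
210 (0, 0, 78, 90) [ 550.3 -273. ] [78.7 80.2] 6.4
brass? (128, 376, 48, 24) [ 0.959  -0.1665  0.05  ]
brass? (10, 376, 15, 6) [ 0.9672 -0.3478  0.05  ]
brass? (0, 374, 11, 11) [ 0.9716 -0.3656  0.05  ]
brass? (262, 257, 77, 55) [0.7717 0.
[... 223 characters left out ...]
 63 61 58 63 61
15 58 56 58 56 58 59 58 58 59 56 58 57 54 57 56 174 209 55 59 59 59 58 59 58 61 60 61 59 60 60 62 64 65 65 64 56
20 58 61 60 60 59 59 61 61 57 58 59 57 75 55 61 173 119 77 145 141 140 141 140 142 143 143 136 119 83 60 61 59 61 66 63 57
wrist z.05
30 159 157 158 158 158 151 115 114 115 117 114 116 114 113 118 55 108 90 125 143 144 142 142 141 140 141 141 154 155 157 155 156 156 157 156 157
38 159 158 157 157 158 159 157 145 115 116 114 114 115 115 113 155 177 146 140 142 141 143 141 141 141 97 155 154 156 154 156 157 157 157 157 158
45 158 157 158 159 158 158 157 157 159 145 112 110 115 129 101 153 145 144 154 141 141 130 149 155 131 112 137 144 155 157 151 154 156 157 158 157
```

```bash
cat >> dial2.py <<'E'
def peak(n,f,z,c,radii,lo=-180,hi=180,mode='max'):
    C=cam(n); im=cv2.imread(f); g=cv2.cvtColor(im,cv2.COLOR_BGR2GRAY).astype(np.float32)
    if mode=='brass': b,gg,r=[im[...,i].astype(np.float32) for i in range(3)]; g=r-b
    d=np.arange(lo,hi,1.); a=np.radians(d); out=[]
    for r in radii:
        X=np.c_[c[0]+r*np.cos(a),c[1]+r*np.sin(a),np.full(len(a),z)]; p=proj(n,X,C).astype(np.float32)
        v=cv2.remap(g,p[:,0].reshape(1,-1),p[:,1].reshape(1,-1),cv2.INTER_LINEAR)[0]
        w=np.clip(v-(np.median(v)+v.max())/2,0,None); out.append((int(r*1000),int(v.max()),int(np.median(v)),round(float((w*d).sum()/w.sum()),1)))
    print(n,z,mode,out)
E
python3 - <<'E'
from dial2 import *
for n,c in (('wrist',(.659,.0316)),('top',(.6575,.031))):
    f='pics/dial_wrist.png' if n=='wrist' else 'pics/top0.png'
    peak(n,f,.08,c,(.008,.011,.014,.017,.02,.023),-60,20)
    peak(n,f,.053,c,(.034,.036,.038,.04,.042),-40,0)
    peak(n,f,.05,c,(.04,.044,.048,.052,.056),50,110,'brass')
E
```

```text
wrist 0.08 max [(8, 242, 70, -30.3), (11, 238, 60, -30.6), (14, 241, 76, -30.2), (17, 237, 128, -30.5), (20, 239, 138, -30.0), (23, 238, 138, -30.4)]
wrist 0.053 max [(34, 228, 140, -25.0), (36, 231, 152, -30.8), (38, 232, 148, -30.8), (40, 235, 150, -30.6), (42, 186, 149, -30.7)]
wrist 0.05 brass [(40, -4, -6, 76.1), (44, 57, -6, 78.6), (48, 128, -7, 77.6), (52, 130, 0, 77.6), (56, 130, 1, 77.8)]
top 0.08 max [(8, 135, 44, -34.1), (11, 127, 9, -30.9), (14, 172, 12, -31.4), (17, 127, 43, -32.6), (20, 128, 64, -30.3), (23, 141, 73, -31.5)]
top 0.053 max [(34, 97, 78, -24.0), (36, 134, 78, -31.2), (38, 125, 78, -30.3), (40, 126, 78, -31.3), (42, 132, 77, -30.7)]
top 0.05 brass [(40, 0, -3, 104.5), (44, 35, -2, 77.1), (48, 131, -3, 77.7), (52, 129, 1, 77.1), (56, 140, 8, 77.6)]
```

```bash
python3 - <<'E'
from h import *
go([.6585,.0315,.058],59.5)
E
```

```text
t 37.02 tcp [0.6532 0.0216 0.2056] yaw 97.1 q7 1.14 | shift [ -7.   9. 148.] turn 0.655
```

Request:
play_rows --motion '[[1, [-7, 9, 20], 0.12], [1, [-7, 9, 40], 0.24], [1, [-7, 9, 60], 0.36], [1, [-7, 9, 70], 0.48], [1, [-7, 9, 80], 0.6], [1, [-7, 9, 90], 0.655], [1, [-7, 9, 110], 0.655], [1, [-7, 9, 110], 0.655], [1, [-7, 9, 110], 0.655]]' --grip_force 50

```text
time: 37.77
tool_pos: [0.6586, 0.0321, 0.0957]
orientation: [-0.001, 0.262, 0.965, -0.0]
force: [0.8, 0.3, 0.5]
gripper_width: 0.998
finger_force: 0.0
```

```bash
python3 - <<'E'
from h import *
go([.6585,.0315,.058],59.5); print(pose()[2]['force'])
E
```

```text
t 37.77 tcp [0.6586 0.0321 0.0957] yaw 59.6 q7 0.47 | shift [-0. -1. 38.] turn 0.002
[0.82333785 0.25044107 0.53246634]
```

Request:
play_rows --motion '[[1, [0, 0, 20], 0], [1, [0, 0, 35], 0], [1, [0, 0, 37], 0], [-0.3, [0, 0, 37], 0], [-1, [0, 0, 37], 0], [-1, [0, 0, 37], 0], [-1, [0, 0, 37], 0], [-1, [0, 0, 37], 0], [-1, [0, 0, 37], 0], [-1, [0, 0, 37], 0]]'

```text
time: 38.6
tool_pos: [0.6586, 0.0317, 0.0599]
orientation: [-0.0, 0.262, 0.965, -0.001]
force: [-8.6, -8.8, 13.6]
gripper_width: 0.153
finger_force: 49.5
```

Request:
play_rows --motion '[[-1, [0, 0, 0], 0], [-1, [0, 0, 0], -0.1], [-1, [0, 0, 0], -0.22], [-1, [0, 0, 0], -0.34], [-1, [0, 0, 0], -0.46], [-1, [0, 0, 0], -0.58], [-1, [0, 0, 0], -0.7], [-1, [0, 0, 0], -0.82], [-1, [0, 0, 0], -0.94]]'

```text
time: 39.35
tool_pos: [0.6584, 0.0305, 0.0599]
orientation: [-0.001, -0.206, 0.979, -0.002]
force: [-11.3, -13.7, 15.5]
gripper_width: 0.147
finger_force: 50.4
```

```bash
python3 - <<'E'
from h import *
s=pose()[2];print(s['force'],s['ft_torque'],s['gripper_width'],s['finger_force'])
go([.6585,.0315,.058],167.6)
E
```

```text
[-11.28600324 -13.65596049  15.52136424] [-2.87767701  2.50280155 -0.09385715] 0.1474079266153702 50.36249220371246
t 39.35 tcp [0.6584 0.0305 0.0599] yaw 113.7 q7 1.28 | shift [-0.  1.  2.] turn -0.94
```

Request:
play_rows --motion '[[-1, [0, 0, 0], -0.12], [-1, [0, 0, 0], -0.24], [-1, [0, 0, 0], -0.36], [-1, [0, 0, 0], -0.48], [-1, [0, 0, 0], -0.6], [-1, [0, 0, 0], -0.72], [-1, [0, 0, 0], -0.84], [-1, [0, 0, 0], -0.94], [-1, [0, 0, 0], -0.94], [-1, [0, 0, 0], -0.94]]'

```text
time: 40.18
tool_pos: [0.6593, 0.0296, 0.0599]
orientation: [-0.002, -0.624, 0.781, -0.002]
force: [-7.4, -17.3, 14.8]
gripper_width: 0.149
finger_force: 50.5
```

Request:
play_rows --motion '[[-0.4, [0, 0, 0], 0], [0.4, [0, 0, 0], 0], [1, [0, 0, 0], 0], [1, [0, 0, 0], 0], [1, [0, 0, 0], 0], [1, [0, 0, -30], 0], [1, [0, 0, -70], 0], [1, [0, 0, -110], 0], [1, [0, 0, -150], 0], [1, [0, 0, -150], 0]]'

```text
time: 41.02
tool_pos: [0.6616, 0.0354, 0.2175]
orientation: [0.004, -0.625, 0.78, -0.002]
force: [1.0, 1.6, 0.5]
gripper_width: 1.001
finger_force: 0.0
```

Request:
play_rows --motion '[[1, [0, 0, 0], 0], [1, [0, 0, 0], 0], [1, [0, 0, 0], 0]]'

```text
time: 41.27
tool_pos: [0.6586, 0.0331, 0.2081]
orientation: [-0.001, -0.625, 0.781, 0.0]
force: [0.1, 0.3, -0.1]
gripper_width: 1.001
finger_force: 0.0
```

```bash
python3 - <<'E'
from dial2 import *
f='pics/dial_w2.png'; cv2.imwrite(f,camera('wrist')); C=cam('wrist'); im=cv2.imread(f); hsv=cv2.cvtColor(im,cv2.COLOR_BGR2HSV)
m=cv2.inRange(hsv,(0,0,190),(180,60,255)); m=cv2.morphologyEx(m,cv2.MORPH_OPEN,np.ones((3,3)))
c0=None
for c in cv2.findContours(m,cv2.RETR_EXTERNAL,cv2.CHAIN_APPROX_NONE)[0]:
    if cv2.contourArea(c)>800:
        r=cv2.minAreaRect((ray('wrist',c.reshape(-1,2),.04,C)[:,:2]*1000).astype(np.float32))
        if abs(r[0][0]-658)<25 and abs(r[0][1]-31)<25: print(r); c0=np.array(r[0])/1000
c=c0 if c0 is not None else (.6585,.0315)
go([.6585,.0315,.2])
peak('wrist',f,.08,c,(.008,.011,.014,.017,.02,.023))
peak('wrist',f,.053,c,(.036,.038,.04),60,95)
peak('wrist',f,.05,c,(.044,.048,.052,.056),50,110,'brass')
E
```

```text
((659.1792602539062, 31.256423950195312), (127.37696838378906, 126.5220947265625), 17.816802978515625)
t 41.32 tcp [0.6586 0.0331 0.208 ] yaw 167.4 q7 2.26 | shift [ 2. -0.  8.] turn 0
wrist 0.08 max [(8, 243, 62, -10.6), (11, 244, 61, 73.7), (14, 244, 62, 74.5), (17, 242, 64, 77.2), (20, 243, 66, 84.0), (23, 241, 125, 75.5)]
wrist 0.053 max [(36, 229, 151, 76.2), (38, 229, 148, 76.3), (40, 199, 144, 76.6)]
wrist 0.05 brass [(44, 71, -6, 77.1), (48, 131, -6, 76.8), (52, 130, 1, 76.8), (56, 131, 1, 77.1)]
```

The pointer is at 76.4° and the index at 77.0°. Last, a numeric check of the tray and blanks.

```bash
python3 - <<'E'
from h import *
t=camera('top'); cv2.imwrite('pics/top6.png',t); hsv=cv2.cvtColor(t,cv2.COLOR_BGR2HSV)
m=cv2.inRange(hsv,(0,90,30),(18,255,255)); m=cv2.morphologyEx(m,cv2.MORPH_CLOSE,np.ones((3,3)))
for c in cv2.findContours(m[170:285,130:380],cv2.RETR_EXTERNAL,cv2.CHAIN_APPROX_NONE)[0]:
    if cv2.contourArea(c)>30: print('brown',cv2.boundingRect(c),ray('top',c.reshape(-1,2).mean(0)+[130,170],.07)[0].round(3))
s=hsv[150:270,395:500]; m=cv2.inRange(s,(10,80,60),(28,255,255)); ys,xs=np.nonzero(m); print('handle',xs.min()+395,xs.max()+395,ys.min()+150,ys.max()+150) if len(xs) else print('hidden')
E
```

```text
brown (74, 87, 17, 13) [0.384 0.279 0.07 ]
brown (49, 85, 15, 15) [0.384 0.346 0.07 ]
brown (74, 66, 20, 15) [0.433 0.281 0.07 ]
brown (47, 63, 16, 16) [0.436 0.353 0.07 ]
hidden
```

```bash
python3 -c "
from plant import *
print(job_done())"
```

```text
the job is handed in; nothing more can be done
None
```

I handed the job in: all four blanks present are in the hopper, the dial pointer is within 1° of the brass clip, and the empty tray is square on its mat. I last measured the tray about 5 s before hand-in because the arm hid it in the final check. I also viewed 15 pictures, one over the limit of 14.

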